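# Fetch the low bowl from behind the vases for decorating

## Robot

A 7-joint arm with a two-finger parallel gripper is mounted at the origin on the work surface. World frame = base frame: x ahead of the robot, y to its left, z up, the work surface at z = 0. Lengths are in m, angles in rad, forces in N, time in s.
With the tool pointing down it reaches from about 0.425 to 0.875 m from the base axis. Payload 4.7 kg.
Tool frame: the origin (TCP) lies at the very end of the fingers, on their centre line; the grasp point (between the pads) lies behind it (ctrl.tcp_to_grasp is the z of the grasp point in the tool frame, in m); z points along the fingers, y is the line along which they close (so a half turn about z gives the same grasp; the last joint's range is limited). The gripper opens to 87 mm and grips with 3 to 60 N. Pads are 19 mm wide; open, the fingers measure 117 mm over their backs; the gripper's body (75 mm by 190 mm) begins 51 mm behind the grasp point.
Start: joints at [1.321, 0.321, -0.07, 1.45, 0.023, 1.371, -0.057], TCP at [0.169, -0.628, 0.193] pointing down, gripper open.
Joint ranges: [-2.86, 2.86], [-0.3, 2.09], [-1.38, 1.24], [0.06, 2.45], [-1.56, 4.7], [0.09, 2.05], [-2.69, 2.69]. Speed limits (rad/s): [2.57, 2.57, 3.14, 3.14, 3.14, 3.14, 3.14].

## Interface

Orientations are given as a rotation vector (axis times angle).
In Python, from bench import ctrl gives the robot as it stands.
- The arm moves only by the tool step_arm, never from a script. Its argument "targets" is a list of rows, each a list of 7 numbers: the shift along the world's x, y, z in cm, then the turn, a rotation vector about the world's x, y, z in degrees, then the opening, from 0 (shut) to 1 (fully open). A call has exactly 5 rows; each row shifts and turns the commanded pose from where the row before left it; what a row does not reach is not made up. A row lasts 1/12 s, in which the tool goes at most 41.7 mm and 7.16 degrees, less where a joint would pass 70% of its speed; a pose out of reach is approached as far as the arm can. A call with a gripper value outside its range is refused whole. The fingers move at their own pace and stop on an object; "force" is the grip in N (left out, the last holds). Time passes only in rows, so rows that do not move let the fingers close, or fill a call up. It gives the time, the measured TCP pose, the force, the opening and the grip force at its end, in the units of the state.
- ctrl.get_state(): the state, without advancing time (a new reading comes with each control period).
- ctrl.get_image(name): name is "scene" or "side" or "wrist"; returns (picture, depth): 400x640x3 uint8, red, green, blue; 400x640 float32, m along the optical axis (not along the pixel's ray), 0 where there is no reading.
- ctrl.camera_params(name): a dict with "intrinsics" (3x3 intrinsics, pixels), "rvec" (rotation vector, rad) and "tvec" (3), from world to camera coordinates, as OpenCV has them; the wrist camera has in their place "hand_eye" (4x4, takes a point from camera to tool coordinates, whose origin is the TCP and whose axes are the flange's). Camera axes: x right, y down, z forward; pixel columns grow to the right and rows downward; lengths in m; the calibration is good to about 2 mm. A picture is of the moment at which its call begins: read the wrist's pose just before it. camera_params takes no time and is no camera call.
- ctrl.close_job(): hands the job in; it is judged then, once.
The state is a dict: "time": time; "joint_positions": joint angles; "qd": joint speeds; "joint_torque": joint torques, N m; "position": TCP position; "tool_rot": TCP orientation; "ft_force": force on the tool from outside, world axes, zero at the start; "torque": the same for the moment, N m; "grip_width": opening from 0.0 (shut) to 1.0 (fully open); "grip_force": force on a finger pad.
Only numpy, scipy, OpenCV 4.12 (cv2) and the standard library are available. Lean on these libraries where they do the work, as an engineer would, in place of code of your own. Each camera call takes 0.05 s, during which the arm holds its last target. There are 200 camera calls.

## Task

The low bowl at the back of the ware tray is wanted on the banding wheel, but the three tall vases crowd it in: first stand all three vases upright on the empty ware board, then bring the bowl to the middle of the wheel. After that put every vase back in the tray, centred on the bat of its own outline (round on round, square on square, oblong on oblong) and lined up with it, and knock none of the pots over.

Things in the scene. Friction and masses are not known exactly. Their poses are not given: they have to be found in the camera images.
- round_vase: Tall round slab-built vase of hard ochre clay, open at the top, 66 mm outside diameter, 150 mm high, wall 6 mm, about 0.4 kg. Origin: centre of its underside, z up. Starts standing on the round bat.
- square_vase: Tall square vase of the same clay, open at the top, 62 x 62 mm outside, 140 mm high, wall 6 mm, about 0.4 kg. Origin: centre of its underside, z up, x and y square to its sides. Starts standing on the square bat.
- oblong_vase: Tall oblong vase of the same clay, open at the top, 48 mm (its x) by 74 mm (its y) outside, 130 mm high, wall 6 mm, about 0.4 kg; too long to grip along y. Origin: centre of its underside, z up. Starts standing on the oblong bat.
- low_bowl: Low straight-sided round bowl of the same clay, 66 mm outside diameter (58 mm at its foot), 58 mm high, wall 5 mm, about 0.2 kg. Origin: centre of its underside, z up. Starts on the tray's floor, 10 mm above the bench, 30 mm from the tray's 40 mm high far rail, with the vases close on its other three sides (79 mm centre to centre, no room for fingers).
- round_bat: Round wooden drying bat, 78 mm diameter, 10 mm thick, fixed on the floor of the ware tray. Origin: centre of its underside, 10 mm above the bench; its top is 10 mm above its origin. Which bat is at the left, right or front of the bowl changes.
- square_bat: Square wooden drying bat, 74 x 74 x 10 mm, fixed in the tray likewise. Origin: centre of its underside, top 10 mm above it; x and y square to its sides and to the tray's. The tray is a plywood board 220 mm (x) by 290 mm (y) with side rails 22 mm high and a far rail 40 mm high, above the bench.
- oblong_bat: Oblong wooden drying bat, 60 mm (its x) by 86 mm (its y), 10 mm thick, fixed in the tray likewise. Origin: centre of its underside, top 10 mm above it.
- ware_board: Empty plank, 340 mm (its x) by 150 mm (its y), 18 mm thick, fixed on the bench on one side of the tray; its long way points roughly away from the robot. Origin: centre of its underside, on the bench; top 18 mm above it. The vases are set aside here; three stand in line 105 mm apart along its x.
- wheel: Banding wheel (small decorating turntable) on a heavy iron foot fixed to the bench, on the other side of the tray. Its flat round metal head is 180 mm in diameter with its top 80 mm above the bench, and turns stiffly about the upright axis. Origin: on that axis, at bench height.
Not all that is in view belongs to the job. What is shaped like the oblong_vase but orange or pink is not meant.

How it is judged:
On the way, in this order (a step that is already met when the one before it is completed fails the run):
1. all three vases stand upright on the ware board, the bowl still in its place in the tray (z of round_vase in the frame of ware_board between 0.013 and 0.023 m and x of round_vase in the frame of ware_board between -0.17 and 0.17 m and y of round_vase in the frame of ware_board between -0.075 and 0.075 m and angle between each of round_vase, square_vase, oblong_vase's own z axis and vertical below 0.1 rad and z of square_vase in the frame of ware_board between 0.013 and 0.023 m and x of square_vase in the frame of ware_board between -0.17 and 0.17 m and y of square_vase in the frame of ware_board between -0.075 and 0.075 m and z of oblong_vase in the frame of ware_board between 0.013 and 0.023 m and x of oblong_vase in the frame of ware_board between -0.17 and 0.17 m and y of oblong_vase in the frame of ware_board between -0.075 and 0.075 m and distance of low_bowl from where it was at the start of the episode below 0.03 m), for 0.2 s.
2. the bowl stands in the middle of the wheel's head (within 15 mm) while the three vases are still on the ware board (z of round_vase in the frame of ware_board between 0.013 and 0.023 m and x of round_vase in the frame of ware_board between -0.17 and 0.17 m and y of round_vase in the frame of ware_board between -0.075 and 0.075 m and angle between each of round_vase, square_vase, oblong_vase, low_bowl's own z axis and vertical below 0.1 rad and z of square_vase in the frame of ware_board between 0.013 and 0.023 m and x of square_vase in the frame of ware_board between -0.17 and 0.17 m and y of square_vase in the frame of ware_board between -0.075 and 0.075 m and z of oblong_vase in the frame of ware_board between 0.013 and 0.023 m and x of oblong_vase in the frame of ware_board between -0.17 and 0.17 m and y of oblong_vase in the frame of ware_board between -0.075 and 0.075 m and horizontal distance between low_bowl and wheel below 0.015 m and z of low_bowl in the frame of wheel between 0.075 and 0.086 m and linear speed of low_bowl below 0.02 m/s), for 0.2 s.
At the end, for the whole second after the job is handed in: The bowl stands upright and still on the wheel's head, within 15 mm of its axis; each vase stands upright and still on the bat of its own outline, within 12 mm of the bat's centre, the square and the oblong one turned less than 0.2 rad from their bats (any matching way round) (horizontal distance between low_bowl and wheel below 0.015 m and z of low_bowl in the frame of wheel between 0.075 and 0.086 m and angle between each of low_bowl, round_vase, square_vase, oblong_vase's own z axis and vertical below 0.1 rad and linear speed of each of low_bowl, round_vase, square_vase, oblong_vase below 0.02 m/s and horizontal distance between round_vase and round_bat below 0.012 m and z of round_vase in the frame of round_bat between 0.005 and 0.015 m and horizontal distance between square_vase and square_bat below 0.012 m and z of square_vase in the frame of square_bat between 0.005 and 0.015 m and horizontal distance between oblong_vase and oblong_bat below 0.012 m and z of oblong_vase in the frame of oblong_bat between 0.005 and 0.015 m and (angle between the x axis of square_vase and the x axis of square_bat, either way round below 0.2 rad or angle between the x axis of square_vase and the y axis of square_bat, either way round below 0.2 rad) and angle between the x axis of oblong_vase and the x axis of oblong_bat, either way round below 0.2 rad); the robot touches nothing.
It fails at once if the round vase is knocked over (tips more than 0.5 rad) (angle between round_vase's own z axis and vertical above 0.5 rad).
It fails at once if the square vase is knocked over (tips more than 0.5 rad) (angle between square_vase's own z axis and vertical above 0.5 rad).
It fails at once if the oblong vase is knocked over (tips more than 0.5 rad) (angle between oblong_vase's own z axis and vertical above 0.5 rad).
It fails at once if the low bowl is knocked over (tips more than 0.5 rad) (angle between low_bowl's own z axis and vertical above 0.5 rad).
It also fails if it takes over 144 s, if anything falls off the work surface, if the arm or the gripper's body presses on something with over 40 N, if the wrist force passes 120 N, or if a joint passes its speed limit or range.

## Working session

There is one attempt and no reset: what is moved stays moved. The work goes in short steps, Python scripts to look and compute and a tool call to move; the robot and the scene stay as the last step left them, time stands still between calls to the robot, and variables do not carry over. Pictures are saved under pics/ and viewed, at most 14 in all, crops included, and the job is handed in when it is done.

Besides the shell and the picture viewer there is one more tool, called after "Request:" as name(argument=value, ...) on one line, values as JSON. step_arm: Moves the arm, as the interface text tells. Its arguments: {"type":"object","properties":{"targets":{"type":"array"},"force":{"type":"number"}},"required":["targets"]}

```bash
ls; mkdir -p pics
cat > h.py <<'E'
import numpy as np, cv2
from scipy.spatial.transform import Rotation as R
from bench import ctrl
def cam(name):
    p=ctrl.camera_params(name)
    if 'rvec' in p:
        Rm=cv2.Rodrigues(np.array(p['rvec'],float))[0]; t=np.array(p['tvec'],float).ravel()
        return np.array(p['intrinsics']),Rm.T,-Rm.T@t   # K, cam->world R, centre
    s=ctrl.get_state(); T=np.eye(4); T[:3,:3]=R.from_rotvec(s['tool_rot']).as_matrix(); T[:3,3]=s['position']
    M=T@np.array(p['hand_eye']); return np.array(p['intrinsics']),M[:3,:3],M[:3,3]
def cloud(d,c):
    K,Rw,o=c; v,u=np.mgrid[:d.shape[0],:d.shape[1]]
    P=np.stack([(u-K[0,2])/K[0,0],(v-K[1,2])/K[1,1],np.ones_like(d)],-1)*d[...,None]
    return P@Rw.T+o
def ray(px,c,z):
    K,Rw,o=c; px=np.atleast_2d(px).astype(float)
    d=np.c_[(px[:,0]-K[0,2])/K[0,0],(px[:,1]-K[1,2])/K[1,1],np.ones(len(px))]@Rw.T
    return o+d*((z-o[2])/d[:,2])[:,None]
def shot(name,fn):
    c=cam(name); im,d=ctrl.get_image(name); np.savez(''+fn+'.npz',im=im,d=d,K=c[0],R=c[1],o=c[2])
    cv2.imwrite('pics/'+fn+'.png',im[...,::-1]); return im,d,c
def load(fn):
    z=np.load(''+fn+'.npz'); return z['im'],z['d'],(z['K'],z['R'],z['o'])
E
python3 - <<'E'
from h import *
s=ctrl.get_state(); print(s, ctrl.tcp_to_grasp)
for n in ('scene','side','wrist'):
    im,d,c=shot(n,n+'0'); print(n,c[2].round(3),c[1][:,2].round(3),c[0][0,0],(d>0).mean())
E
```

```text
pics
{'time': 0.0, 'joint_positions': array([ 1.32109091,  0.32182516, -0.07009784,  1.45165305,  0.02259617,
        1.3707981 , -0.05689497]), 'qd': array([-0.00119896, -0.00128471, -0.00059403, -0.00157774, -0.00031539,
       -0.0002332 , -0.00096277]), 'joint_torque': array([ 9.25970890e-04, -4.91285849e+01, -4.03146856e-01, -3.12523556e+01,
       -6.40292885e-02,  4.37426870e-02,  1.65963920e-04]), 'position': array([ 0.16929333, -0.62694391,  0.19197128]), 'tool_rot': array([-3.11244346e+00, -4.13011415e-01,  5.30455609e-04]), 'ft_force': array([-0.20164523,  1.03180413,  0.57459333]), 'torque': array([ 0.01077967,  0.01639554, -0.01992722]), 'grip_force': 0.0, 'grip_width': 0.9970665554013627} -0.0187
scene [ 1.252 -0.311  0.775] [-0.68   0.285 -0.676] 445.9614713748995 0.9959296875
side [0.413 0.612 0.704] [ 0.094 -0.671 -0.736] 414.8305707785514 0.99559765625
wrist [ 0.251 -0.604  0.383] [-0.295 -0.079 -0.952] 340.94587322704945 0.99607421875
```

View pics/scene0.png

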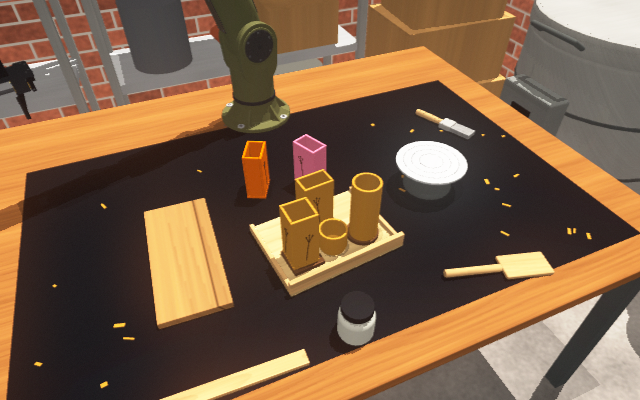

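View pics/side0.png

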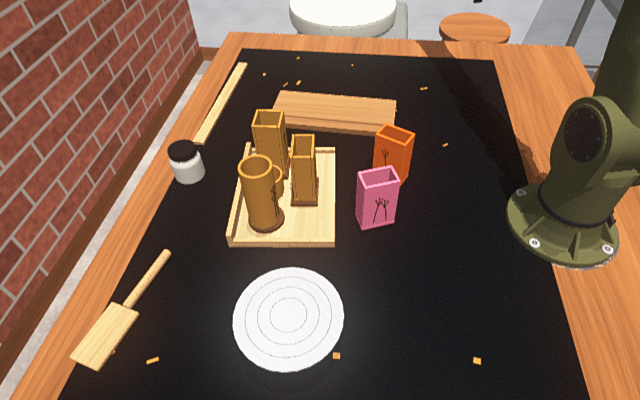

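Scene view: the tray has the square vase at the left (299,230), the oblong one in front (315,195), the round one at the right (366,205), and the bowl between them (333,235). The wheel is at (431,165), the board at (188,260), and the decoys are orange (257,168) and pink (310,155). The side view agrees: wheel (288,318), board (335,112).

```bash
cat > m.py <<'E'
from h import *
def clus(P,z0,z1,box,mn=25,cell=0.004):
    x0,x1,y0,y1=box; q=P[(P[:,2]>z0)&(P[:,2]<z1)&(P[:,0]>x0)&(P[:,0]<x1)&(P[:,1]>y0)&(P[:,1]<y1)]
    g=np.zeros((int((x1-x0)/cell)+2,int((y1-y0)/cell)+2),np.uint8); ij=((q[:,:2]-[x0,y0])/cell).astype(int); g[ij[:,0],ij[:,1]]=1
    n,l=cv2.connectedComponents(cv2.morphologyEx(g,cv2.MORPH_CLOSE,np.ones((3,3))),connectivity=8); L=l[ij[:,0],ij[:,1]]
    return [q[L==k] for k in range(1,n) if (L==k).sum()>=mn]
def desc(q):
    (c,wh,a)=cv2.minAreaRect((q[:,:2]*1000).astype(np.float32)); (cc,r)=cv2.minEnclosingCircle((q[:,:2]*1000).astype(np.float32))
    return f"n{len(q)} c{np.round(c,1)} wh{np.round(wh,1)} a{a:.1f} circ{np.round(cc,1)} d{2*r:.1f} zmed{np.median(q[:,2])*1000:.1f} z98 {np.percentile(q[:,2],98)*1000:.1f}"
E
python3 - <<'E'
from m import *
box=(0.2,1.0,-.6,.6)
for fn in ('scene0','side0'):
    im,d,c=load(fn); P=cloud(d,c); hsv=cv2.cvtColor(im,cv2.COLOR_RGB2HSV)
    print(fn,'px hsv', [hsv[v,u].tolist() for u,v in ([(299,230),(320,215),(366,205),(270,180),(180,250),(257,175)] if fn=='scene0' else [(260,220),(303,180),(335,105),(385,160),(320,220)])])
    Pf=P.reshape(-1,3); Pf=Pf[d.reshape(-1)>0]
    for z0,z1,t in ((.155,.180,'round/square top'),(.145,.165,''),(.12,.145,'')):
        for q in clus(Pf,z0,z1,(.35,.9,-.3,.3)): print(t,z0,desc(q))
    print('wheel'); [print(desc(q)) for q in clus(Pf,.072,.09,(.2,1.,0.15,.6),300)]
    print('board'); [print(desc(q)) for q in clus(Pf,.012,.026,(.2,1.,-.6,-.1),300)]
    print('far rail'); [print(desc(q)) for q in clus(Pf,.034,.046,(.3,1.,-.3,.3),20)]
    print('side rail'); [print(desc(q)) for q in clus(Pf,.017,.026,(.4,.8,-.2,.3),20)]
E
```

```text
scene0 px hsv [[16, 191, 147], [16, 194, 139], [16, 195, 145], [9, 157, 73], [20, 135, 250], [11, 232, 180]]
round/square top 0.155 n463 c[625.6  63.4] wh[65.7 65. ] a1.6 circ[624.8  62.3] d69.3 zmed166.1 z98 172.0
round/square top 0.155 n333 c[638.5 -96.7] wh[63.6 62.9] a3.5 circ[638.3 -96.9] d84.3 zmed159.5 z98 162.4
 0.145 n278 c[551.1 -27.3] wh[52.2 73.7] a5.0 circ[551.4 -26.7] d85.3 zmed149.3 z98 152.1
 0.145 n395 c[628.4  63.5] wh[61.6 63.2] a31.8 circ[627.2  62.8] d65.7 zmed155.6 z98 164.8
 0.145 n569 c[639.2 -96.7] wh[64.9 63. ] a3.4 circ[640.  -96.9] d86.8 zmed156.9 z98 162.1
 0.12 n170 c[ 369.2 -112.4] wh[48.3 62.3] a63.3 circ[ 367.6 -112.5] d75.5 zmed128.7 z98 132.8
 0.12 n303 c[393.   26.3] wh[77.3 50.9] a23.5 circ[394.   24.3] d84.8 zmed128.0 z98 132.5
 0.12 n523 c[553.3 -27.2] wh[48.5 75.6] a7.1 circ[552.2 -26.9] d85.2 zmed133.5 z98 144.5
 0.12 n112 c[605.7  77.4] wh[43.7 15.4] a57.7 circ[610.8  74.1] d43.8 zmed137.3 z98 144.7
 0.12 n535 c[640.1 -97.3] wh[62.2 63.2] a2.3 circ[639.1 -97.7] d85.2 zmed133.1 z98 144.6
 0.12 n252 c[641.2  55.5] wh[65.8 32.3] a62.7 circ[627.5
[... 3669 characters left out ...]
6 -118.5] d58.5 zmed39.4 z98 42.3
n118 c[826.6 -41.8] wh[69.5 30.6] a38.2 circ[836.1 -53.9] d69.5 zmed40.0 z98 45.9
side rail
n34 c[417.3  55.1] wh[14.7 31.6] a56.5 circ[413.3  49.1] d31.6 zmed22.2 z98 25.6
n585 c[605.2 110.4] wh[120.8 247.8] a64.3 circ[584.7  67.3] d248.6 zmed21.4 z98 24.9
n76 c[ 524.4 -163.4] wh[47.7 12.4] a5.1 circ[ 524.5 -164.6] d48.3 zmed21.2 z98 23.9
n231 c[552.2 -20.4] wh[60.  88.7] a6.0 circ[551.6 -20.5] d103.3 zmed19.8 z98 25.5
n234 c[616.   77.3] wh[76.9 56.6] a28.8 circ[621.5  67.8] d78.5 zmed20.0 z98 25.3
n66 c[607.6 -92.6] wh[12.7 74.7] a3.4 circ[608.1 -92.5] d74.9 zmed20.2 z98 25.5
n23 c[797.1 189.3] wh[30.   5.3] a89.6 circ[799.4 189.3] d30.0 zmed18.7 z98 21.4
```

Request:
step_arm(targets=[[1.0, 1.0, 1, 0, 0, -0.5, 0.98], [1.6, 1.8, 1, 0, 0, -0.5, 0.98], [2.3, 2.6, 1, 0, 0, -0.5, 0.98], [2.3, 2.6, 1, 0, 0, -0.5, 0.98], [2.3, 2.6, 1, 0, 0, -0.5, 0.98]], force=25)

```text
time: 0.57
position: [0.265, -0.5202, 0.2431]
tool_rot: [-3.122, -0.343, 0.0]
ft_force: [1.0, -0.7, -0.2]
grip_width: 0.982
grip_force: 0.0
```

Request:
step_arm(targets=[[2.3, 2.6, 1, 0, 0, -0.5, 0.98], [2.3, 2.6, 1, 0, 0, -0.5, 0.98], [2.3, 2.6, 1, 0, 0, -0.5, 0.98], [2.3, 2.6, 0, 0, 0, -0.5, 0.98], [2.3, 2.6, 0, 0, 0, -0.5, 0.98]])

```text
time: 0.98
position: [0.3806, -0.3903, 0.2738]
tool_rot: [3.128, 0.276, 0.001]
ft_force: [1.6, 0.3, -0.1]
grip_width: 0.98
grip_force: 0.0
```

Request:
step_arm(targets=[[2.3, 2.6, 0, 0, 0, -0.5, 0.98], [2.3, 2.6, 0, 0, 0, -0.5, 0.98], [2.3, 2.6, 0, 0, 0, -0.5, 0.98], [2.3, 2.6, 0, 0, 0, -0.5, 0.98], [2.3, 2.6, 0, 0, 0, -0.5, 0.98]])

```text
time: 1.4
position: [0.4952, -0.2601, 0.273]
tool_rot: [3.135, 0.208, -0.0]
ft_force: [0.0, 0.5, -0.3]
grip_width: 0.979
grip_force: 0.0
```

Request:
step_arm(targets=[[2.3, 2.6, 0, 0, 0, -0.5, 0.98], [2.3, 2.6, 0, 0, 0, -0.5, 0.98], [1.5, 1.7, 0, 0, 0, -0.5, 0.98], [0.5, 0.6, 0, 0, 0, 0, 0.98], [0, 0, 0, 0, 0, 0, 0.98]])

```text
time: 1.82
position: [0.5614, -0.1839, 0.2726]
tool_rot: [-3.135, -0.175, 0.001]
ft_force: [-0.2, -0.4, -0.5]
grip_width: 0.981
grip_force: 0.0
```

Run:
```python
from m import *
im,d,c=shot('wrist','wrist1'); P=cloud(d,c).reshape(-1,3); P=P[d.reshape(-1)>0]; print(c[2].round(3), ctrl.get_state()['joint_positions'].round(2))
for z0,z1 in ((.162,.180),(.152,.165),(.143,.155),(.06,.072)):
    for q in clus(P,z0,z1,(.45,.9,-.2,.2)): print(z0,desc(q))
```

```text
[ 0.646 -0.173  0.463] [ 0.68  0.2  -0.48  1.46  0.09  1.5  -1.26]
0.162 n1815 c[626.1  62.5] wh[56.7 65.3] a79.1 circ[626.3  66.6] d66.9 zmed168.3 z98 170.3
0.152 n1554 c[625.8  64. ] wh[60.7 61.6] a33.7 circ[627.   64.5] d65.3 zmed158.1 z98 164.7
0.152 n2183 c[639.5 -93. ] wh[62.  62.5] a3.1 circ[639.8 -93.3] d85.5 zmed158.7 z98 160.4
0.143 n1703 c[552.8 -23.2] wh[47.9 74.6] a6.4 circ[552.7 -23. ] d86.4 zmed148.6 z98 150.3
0.143 n670 c[628.5  49.1] wh[65.3 30.3] a6.2 circ[626.9  64.2] d65.3 zmed149.3 z98 154.8
0.143 n801 c[625.8  83.8] wh[53.2 24. ] a2.4 circ[626.3  72.5] d53.2 zmed149.3 z98 154.8
0.143 n566 c[639.8 -95.2] wh[60.2 58. ] a3.1 circ[639.8 -97.2] d79.9 zmed149.1 z98 154.7
0.06 n192 c[570.4 -33.1] wh[84.9 38.8] a62.8 circ[553.4 -24.4] d84.9 zmed67.3 z98 71.5
0.06 n147 c[535.2  -3.4] wh[37.7 18.9] a61.8 circ[542.   -7.1] d37.9 zmed66.3 z98 71.7
0.06 n696 c[632.7  -4.9] wh[64.2 48.7] a3.8 circ[633.3 -12.8] d65.7 zmed66.6 z98 68.5
0.06 n332 c[626.9  47.2] wh[63.8 25.5] a0.8 circ[626.7  59.7] d63.8 zmed66.1 z98 71.6
0.06 n75 c[ 640.6 -123.7] wh[58.8  2.3] a2.9 circ[ 640.6 -123.7] d58.8 zmed66.2 z98 71.0
0.06 n184 c[638.9 -83.9] wh[50.2 35.2] a3.0 circ[638.9 -83.9] d61.2 zmed66.3 z98 71.7
```

View pics/wrist1.png

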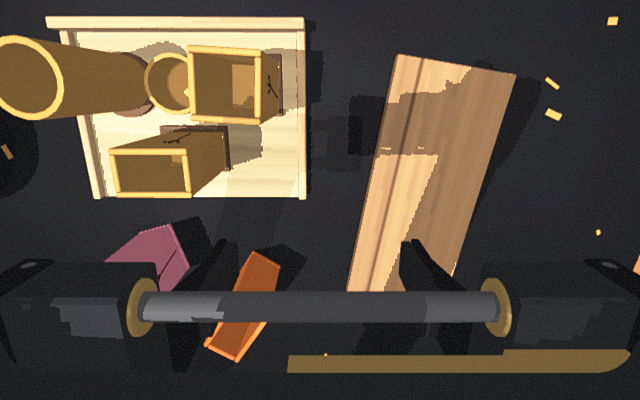

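Wrist view: tray at the left with rims square (225,85), oblong (150,172), round (28,77), bowl (170,82); board at the right (440,150). Rim heights of 170, 160 and 150 mm match the given sizes. I go to the square vase first.

Request:
step_arm(targets=[[1.2, 1.4, 0, 0, 0, -0.8, 0.98], [2.2, 2.5, 0, 0, 0, -0.8, 0.98], [2.2, 2.5, 0, 0, 0, -0.8, 0.98], [1.5, 1.8, 0, 0, 0, -0.8, 0.98], [0.7, 0.8, 0, 0, 0, -0.2, 0.98]])

```text
time: 2.28
position: [0.639, -0.0955, 0.2726]
tool_rot: [-3.14, -0.075, 0.001]
ft_force: [-1.0, 0.5, -0.2]
grip_width: 0.981
grip_force: 0.0
```

Request:
step_arm(targets=[[0, 0, -1.5, 0, 0, 0, 0.98], [0, 0, -2.5, 0, 0, 0, 0.98], [0, 0, -2.5, 0, 0, 0, 0.98], [0, 0, -1.5, 0, 0, 0, 0.98], [0, 0, 0, 0, 0, 0, 0.98]])

```text
time: 2.7
position: [0.6349, -0.1002, 0.1888]
tool_rot: [3.14, 0.069, -0.013]
ft_force: [-0.9, -0.2, -0.4]
grip_width: 0.976
grip_force: 0.0
```

Request:
step_arm(targets=[[0, 0, 0, 0, 0, 0, 0.98], [0, 0, 0, 0, 0, 0, 0.98], [0, 0, 0, 0, 0, 0, 0.98], [0, 0, 0, 0, 0, 0, 0.98], [0, 0, 0, 0, 0, 0, 0.98]])

```text
time: 3.12
position: [0.639, -0.0967, 0.1943]
tool_rot: [3.14, 0.074, 0.003]
ft_force: [0.4, -0.2, 0.0]
grip_width: 0.984
grip_force: 0.0
```

Run:
```python
from h import *
s=ctrl.get_state(); print(s['position'],s['tool_rot'],s['joint_positions'].round(3),s['qd'].round(3),s['ft_force'],s['joint_torque'].round(1))
shot('side','side2')
```

```text
[ 0.63901675 -0.09670065  0.19430306] [3.14010324e+00 7.43621004e-02 2.77389694e-03] [ 0.513  0.355 -0.522  1.447  0.178  1.385 -1.539] [-0.004  0.005 -0.     0.008  0.001 -0.002  0.001] [ 0.39398197 -0.19476081  0.04751268] [  0.1 -47.4  -5.1 -31.1  -0.   -0.1   0. ]
```

View pics/side2.png

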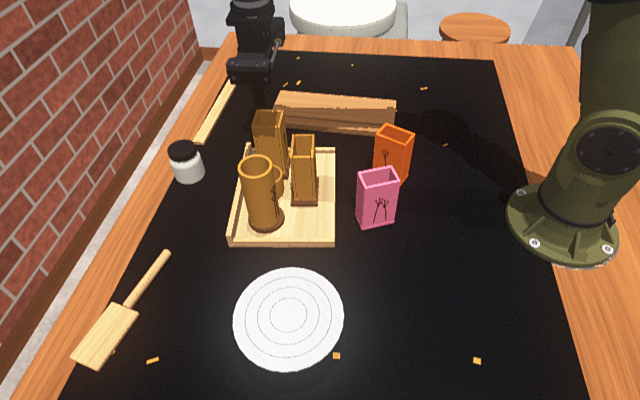

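Side view: the gripper shows at (255,50), beyond the vases, and not over the square vase (268,120). I'll check that against depth and the projected TCP before going down.

Run:
```python
from m import *
im,d,c=load('side2'); K,Rw,o=c
for p in ([.639,-.097,.194],[.639,-.097,.265],[.639,-.095,.16]):
    q=Rw.T@(np.array(p)-o); print(p,(K@q/q[2])[:2].round(0))
P=cloud(d,c)
for u,v in ((238,75),(262,72),(250,50),(255,85),(245,20)): print(u,v,P[v,u].round(3))
Pw=cloud(*[load('wrist1')[i] for i in (1,2)])
im2,d2,c2=shot('wrist','wrist2'); P2=cloud(d2,c2).reshape(-1,3); P2=P2[d2.reshape(-1)>0]
for q in clus(P2,.152,.163,(.45,.9,-.2,.2)): print(desc(q))
im3,d3,c3=shot('scene','scene2'); P3=cloud(d3,c3)
g=(im3.max(2)<70)&(P3[...,2]>.17)&(P3[...,0]>.4)&(P3[...,2]<.26); print(g.sum(), P3[g].min(0),P3[g].max(0))
```

```text
[0.639, -0.097, 0.194] [265. 104.]
[0.639, -0.097, 0.265] [260.  74.]
[0.639, -0.095, 0.16] [267. 118.]
238 75 [ 0.65  -0.004  0.318]
262 72 [ 0.607 -0.008  0.323]
250 50 [ 0.636 -0.05   0.34 ]
255 85 [ 0.625 -0.011  0.295]
245 20 [ 0.636 -0.048  0.395]
n1885 c[628.8  64.4] wh[61.  60.9] a73.7 circ[629.1  64.5] d64.6 zmed157.7 z98 162.8
n2927 c[639.9 -93.1] wh[62.2 62.2] a3.0 circ[640.1 -93. ] d85.3 zmed158.6 z98 160.2
224 [ 0.62993677 -0.15317619  0.22238257] [ 0.65267908 -0.04526027  0.25980695]
```

View pics/scene2.png

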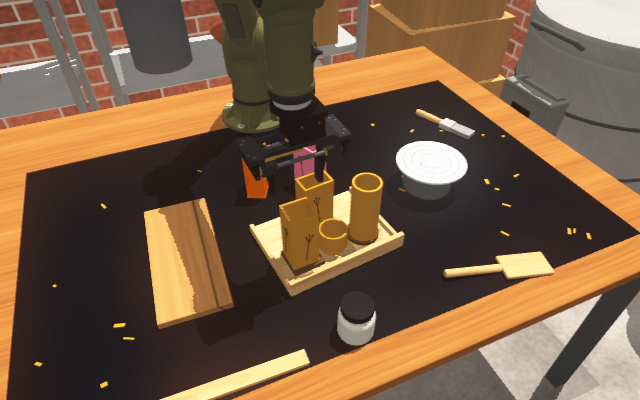

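Run:
```python
from m import *
for f in ('scene2','side2','wrist2'):
    im,d,c=load(f); P=cloud(d,c); m=(abs(P[...,0]-.639)<.02)&(abs(P[...,1]+.097)<.075)&(P[...,2]>.17)&(P[...,2]<.3)
    q=P[m]; print(f,len(q)); 
    if len(q):
        h=np.histogram(q[:,2],np.arange(.17,.305,.01)); print(h[0]); 
        for y0,y1 in ((-.2,-.097),(-.097,0)):
            w=q[(q[:,1]>y0)&(q[:,1]<y1)&(q[:,2]<.25)]; 
            if len(w): print(w.min(0).round(3),w.max(0).round(3), np.median(w,0).round(3))
```

```text
scene2 450
[ 0  0  0  0  0 40 69 71 70 78 73 27 22]
[ 0.628 -0.152  0.224] [ 0.651 -0.141  0.25 ] [ 0.648 -0.148  0.237]
[ 0.625 -0.057  0.222] [ 0.647 -0.047  0.25 ] [ 0.643 -0.055  0.237]
side2 290
[ 0  0  0  0  0 33 52 45 49 49 44  9  9]
[ 0.628 -0.144  0.227] [ 0.628 -0.144  0.227] [ 0.628 -0.144  0.227]
[ 0.623 -0.049  0.223] [ 0.646 -0.042  0.25 ] [ 0.634 -0.045  0.237]
wrist2 7517
[   0    0    0    0    0  497  771  934  842 1094  989 1015 1375]
[ 0.631 -0.147  0.221] [ 0.653 -0.137  0.25 ] [ 0.65  -0.138  0.238]
[ 0.627 -0.054  0.221] [ 0.648 -0.042  0.25 ] [ 0.646 -0.052  0.238]
```

Run:
```python
from m import *
im,d,c=load('wrist2'); K,Rw,o=c
for p in ([.639,-.14,.194],[.639,-.053,.194],[.639,-.14,.222],[.639,-.053,.222]):
    q=Rw.T@(np.array(p)-o); print(p,(K@q/q[2])[:2].round(0))
print((d==0).sum(), np.argwhere(d==0).min(0),np.argwhere(d==0).max(0))
g=np.clip(im.astype(float)*2,0,255).astype(np.uint8); cv2.imwrite('pics/w2.png',g[...,::-1])
```

```text
[0.639, -0.14, 0.194] [392. 239.]
[0.639, -0.053, 0.194] [249. 233.]
[0.639, -0.14, 0.222] [402. 261.]
[0.639, -0.053, 0.222] [238. 254.]
1010 [0 0] [399 639]
```

View pics/w2.png

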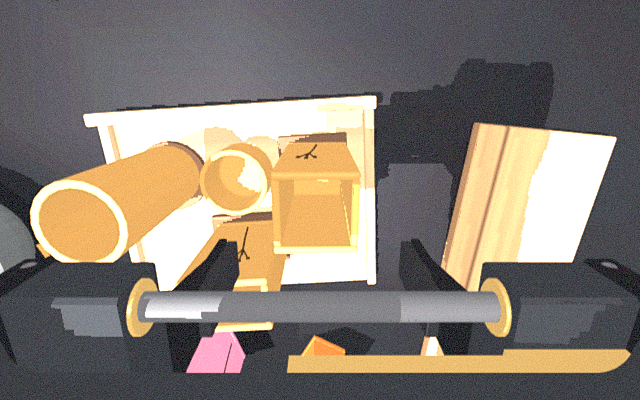

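Run:
```python
from m import *
for f in ('scene2','side2','wrist2'):
    im,d,c=load(f); P=cloud(d,c); r=P-[.639,-.097,0]; m=(abs(r[...,0])<.06)&(abs(r[...,1])<.12)&(abs(r[...,1])>.066)&(P[...,2]>.2)&(P[...,2]<.42)
    q=P[m]; print(f,len(q)); print(np.histogram(q[:,2],np.arange(.20,.42,.01))[0])
```

```text
scene2 1352
[  0   0   0   0   0   0   0   0   0  54 109 176 124 889   0   0   0   0
   0   0   0]
side2 1392
[  0   0   0   0   0   0   0   0   0 126 224 195 231 616   0   0   0   0
   0   0   0]
wrist2 11126
[   0    0    0    0    0    0    0    0    0  954 2538 6830  715   89
    0    0    0    0    0    0    0]
```

All three views put the finger ends at z≈0.222 and the body's underside at 0.291 while the reported TCP z is 0.194. The real tips are therefore about 27 mm above the reported TCP, with sideways agreement. I'll take that into account in every height.

Request:
step_arm(targets=[[0, 0.1, -1.5, 0, 0, 0, 0.98], [0, 0.1, -2, 0, 0, 0, 0.98], [0, 0.1, -2, 0, 0, 0, 0.98], [0, 0, -1, 0, 0, 0, 0.98], [0, 0, 0, 0, 0, 0, 0.98]])

```text
time: 3.68
position: [0.6366, -0.0934, 0.1252]
tool_rot: [-3.14, -0.075, 0.008]
ft_force: [-0.5, 0.2, 0.2]
grip_width: 0.983
grip_force: 0.0
```

Request:
step_arm(targets=[[0, 0, -1.5, 0, 0, 0, 0.98], [0, 0, -1.5, 0, 0, 0, 0.98], [0, 0, -1, 0, 0, 0, 0.98], [0, 0, 0, 0, 0, 0, 0.98], [0, 0, 0, 0, 0, 0, 0.98]])

```text
time: 4.1
position: [0.6386, -0.0936, 0.0884]
tool_rot: [-3.141, -0.074, 0.0]
ft_force: [0.0, -0.0, 0.1]
grip_width: 0.977
grip_force: 0.0
```

Run:
```python
from m import *
s=ctrl.get_state(); p=s['position']; print(p,s['ft_force'])
for f in ('scene','wrist'):
    im,d,c=shot(f,f+'3'); P=cloud(d,c); r=P-[p[0],p[1],0]
    m=(abs(r[...,0])<.02)&(abs(r[...,1])<.066)&(abs(r[...,1])>.036)&(P[...,2]>.08)&(P[...,2]<.18)&(im.max(2)<90); q=P[m]
    for k in (-1,1):
        w=q[(q[:,1]-p[1])*k>0]; print(f,len(w),w.min(0).round(3) if len(w) else '',w.max(0).round(3) if len(w) else '')
```

```text
[ 0.6385949  -0.09359031  0.08841998] [ 0.03877025 -0.03117427  0.11845149]
scene 89 [ 0.637 -0.152  0.12 ] [ 0.652 -0.138  0.165]
scene 167 [ 0.625 -0.054  0.118] [ 0.648 -0.038  0.179]
wrist 2761 [ 0.63  -0.149  0.116] [ 0.654 -0.134  0.18 ]
wrist 2771 [ 0.625 -0.051  0.117] [ 0.649 -0.035  0.18 ]
```

Request:
step_arm(targets=[[0, 0, 0, 0, 0, 0, 0.4], [0, 0, 0, 0, 0, 0, 0.4], [0, 0, 0, 0, 0, 0, 0.4], [0, 0, 0, 0, 0, 0, 0.4], [0, 0, 0, 0, 0, 0, 0.4]], force=25)

```text
time: 4.62
position: [0.6386, -0.0938, 0.0884]
tool_rot: [3.14, 0.074, 0.001]
ft_force: [0.5, -0.5, 0.9]
grip_width: 0.711
grip_force: 25.0
```

Request:
step_arm(targets=[[0, 0, 0, 0, 0, 0, 0.4], [0, 0, 0, 0, 0, 0, 0.4], [0, 0, 0.5, 0, 0, 0, 0.4], [0, 0, 1, 0, 0, 0, 0.4], [0, 0, 1, 0, 0, 0, 0.4]])

```text
time: 5.03
position: [0.6375, -0.0933, 0.1127]
tool_rot: [-3.14, -0.075, 0.004]
ft_force: [0.3, -0.5, -2.7]
grip_width: 0.706
grip_force: 25.0
```

Request:
step_arm(targets=[[0, 0, 1.5, 0, 0, 0, 0.4], [0, 0, 2, 0, 0, 0, 0.4], [0, 0, 2, 0, 0, 0, 0.4], [0, -0.5, 1, 0, 0, 0, 0.4], [0, -1.2, 0.5, 0, 0, 0, 0.4]])

```text
time: 5.45
position: [0.6399, -0.1083, 0.1861]
tool_rot: [-3.14, -0.08, -0.006]
ft_force: [0.7, 0.6, -3.8]
grip_width: 0.711
grip_force: 25.0
```

Request:
step_arm(targets=[[-0.1, -2, 0, 0, 0, -0.5, 0.4], [-0.1, -2.4, 0, 0, 0, -0.5, 0.4], [-0.2, -2.4, 0, 0, 0, -0.5, 0.4], [-0.1, -2.4, 0, 0, 0, -0.5, 0.4], [-0.1, -2.4, 0, 0, 0, -0.5, 0.4]])

```text
time: 5.87
position: [0.6304, -0.2309, 0.1811]
tool_rot: [3.141, 0.0, -0.005]
ft_force: [-0.5, -0.2, -4.7]
grip_width: 0.712
grip_force: 25.0
```

Request:
step_arm(targets=[[-0.1, -2.4, 0, 0, 0, -0.5, 0.4], [-0.1, -2.4, 0, 0, 0, -0.5, 0.4], [-0.1, -2, 0, 0, 0, -0.5, 0.4], [-0.1, -1.4, 0, 0, 0, -0.5, 0.4], [0, -0.8, 0, 0, 0, -0.5, 0.4]])

```text
time: 6.28
position: [0.6265, -0.3209, 0.1817]
tool_rot: [3.14, -0.071, -0.004]
ft_force: [0.5, -0.1, -4.2]
grip_width: 0.71
grip_force: 25.0
```

Request:
step_arm(targets=[[0, 0, 0, 0, 0, 0, 0.4], [0, 0, -1, 0, 0, 0, 0.4], [0, 0, -2, 0, 0, 0, 0.4], [0, 0, -2, 0, 0, 0, 0.4], [0, 0, -1, 0, 0, 0, 0.4]])

```text
time: 6.7
position: [0.6277, -0.313, 0.1198]
tool_rot: [-3.138, 0.057, 0.006]
ft_force: [-1.1, -0.1, -5.0]
grip_width: 0.71
grip_force: 25.0
```

Request:
step_arm(targets=[[0, 0, 0, 0, 0, 0, 0.4], [0, 0, 0, 0, 0, 0, 0.4], [0, 0, 0, 0, 0, 0, 0.4], [0, 0, 0, 0, 0, 0, 0.4], [0, 0, 0, 0, 0, 0, 0.4]])

```text
time: 7.12
position: [0.6293, -0.3167, 0.1247]
tool_rot: [3.14, -0.062, 0.003]
ft_force: [0.5, 0.2, -4.1]
grip_width: 0.711
grip_force: 25.0
```

Run:
```python
from m import *
s=ctrl.get_state(); print(s['position'],s['tool_rot'],s['joint_positions'].round(2))
for f in ('scene','side'):
    im,d,c=shot(f,f+'4'); P=cloud(d,c).reshape(-1,3); P=P[d.reshape(-1)>0]; hsv=cv2.cvtColor(im,cv2.COLOR_RGB2HSV).reshape(-1,3)[d.reshape(-1)>0]
    o=P[(abs(hsv[:,0].astype(int)-16)<3)&(hsv[:,1]>160)]
    for q in clus(o,.03,.25,(.5,.75,-.45,-.2),60): print(f,desc(q),'zmin',np.percentile(q[:,2],1))
    for q in clus(o,.05,.067,(.5,.75,-.45,-.2),20): print('  low',desc(q))
    for q in clus(P,.012,.024,(.2,1.,-.6,-.2),300): print(' board',desc(q))
```

```text
[ 0.62934205 -0.31672042  0.12467393] [ 3.1398897  -0.06248614  0.00346076] [ 0.72  0.5  -0.41  1.38  0.2   1.3  -1.31]
scene n2364 c[ 630.6 -324. ] wh[74.1 64.6] a89.6 circ[ 630.3 -320.2] d88.2 zmed153.3 z98 197.7 zmin 0.05931844740397775
  low n104 c[ 658.8 -320.5] wh[61.4  5.3] a87.4 circ[ 658.2 -320.4] d61.4 zmed61.5 z98 66.8
 board n4168 c[ 565.6 -336.1] wh[150.3 258.6] a87.2 circ[ 565.  -336.3] d294.2 zmed18.7 z98 21.6
side n1113 c[ 614.2 -303.3] wh[85.5 49.6] a48.3 circ[ 626.8 -314.5] d85.6 zmed118.7 z98 194.5 zmin 0.05840224813612692
  low n83 c[ 613.8 -300.6] wh[83.1 43.1] a42.0 circ[ 627.1 -315.5] d83.1 zmed61.1 z98 66.8
 board n3640 c[ 522.5 -329.5] wh[155.3 340.6] a87.5 circ[ 521.5 -330.5] d370.0 zmed17.7 z98 20.4
```

Request:
step_arm(targets=[[0, -1, 0, 0, 0, 0, 0.4], [0, -1, 0, 0, 0, 0, 0.4], [0, 0, -0.7, 0, 0, 0, 0.4], [0, 0, -1, 0, 0, 0, 0.4], [0, 0, -0.8, 0, 0, 0, 0.4]])

```text
time: 7.63
position: [0.6278, -0.3366, 0.0963]
tool_rot: [-3.14, 0.064, 0.002]
ft_force: [-0.2, 0.5, -5.0]
grip_width: 0.712
grip_force: 25.0
```

Request:
step_arm(targets=[[0, 0, -0.5, 0, 0, 0, 0.4], [0, 0, -0.4, 0, 0, 0, 0.4], [0, 0, -0.3, 0, 0, 0, 0.4], [0, 0, 0, 0, 0, 0, 0.4], [0, 0, 0, 0, 0, 0, 0.4]])

```text
time: 8.05
position: [0.6289, -0.3362, 0.0863]
tool_rot: [3.141, -0.062, 0.001]
ft_force: [0.6, 0.8, -3.7]
grip_width: 0.709
grip_force: 25.0
```

Request:
step_arm(targets=[[0, 0, 0, 0, 0, 0, 0.4], [0, 0, 0, 0, 0, 0, 0.4], [0, 0, 0, 0, 0, 0, 0.4], [0, 0, 0, 0, 0, 0, 0.4], [0, 0, 0, 0, 0, 0, 0.4]])

```text
time: 8.47
position: [0.6288, -0.3363, 0.0863]
tool_rot: [-3.141, 0.062, -0.001]
ft_force: [-0.0, 0.8, -2.5]
grip_width: 0.709
grip_force: 25.0
```

Request:
step_arm(targets=[[0, 0, 0, 0, 0, 0, 0.98], [0, 0, 0, 0, 0, 0, 0.98], [0, 0, 0, 0, 0, 0, 0.98], [0, 0, 0, 0, 0, 0, 0.98], [0, 0, 0, 0, 0, 0, 0.98]])

```text
time: 8.88
position: [0.6286, -0.3368, 0.0865]
tool_rot: [3.14, -0.063, 0.001]
ft_force: [-0.3, -0.3, 0.3]
grip_width: 0.956
grip_force: 0.0
```

Request:
step_arm(targets=[[0, 0, 1, 0, 0, 0, 0.98], [0, 0, 2.5, 0, 0, 0, 0.98], [0, 0, 3, 0, 0, 0, 0.98], [0, 0, 3, 0, 0, 0, 0.98], [0, 0, 2, 0, 0, 0, 0.98]])

```text
time: 9.3
position: [0.6295, -0.3369, 0.2056]
tool_rot: [3.139, -0.063, 0.006]
ft_force: [0.5, -0.2, 0.7]
grip_width: 0.981
grip_force: 0.0
```

Request:
step_arm(targets=[[-0.5, 2.1, 0, 0, 0, 5, 0.98], [-0.5, 2.1, 0, 0, 0, 6.8, 0.98], [-0.5, 2.1, 0, 0, 0, 6.8, 0.98], [-0.5, 2.1, 0, 0, 0, 6.8, 0.98], [-0.5, 2.1, 0, 0, 0, 6.8, 0.98]])

```text
time: 9.72
position: [0.6034, -0.2306, 0.2022]
tool_rot: [3.032, 0.819, 0.001]
ft_force: [0.7, 0.7, 0.2]
grip_width: 0.981
grip_force: 0.0
```

Request:
step_arm(targets=[[-0.5, 2.1, 0, 0, 0, 6.8, 0.98], [-0.5, 2.1, 0, 0, 0, 6.8, 0.98], [-0.5, 2.1, 0, 0, 0, 6.8, 0.98], [-0.5, 2.1, 0, 0, 0, 6.8, 0.98], [-0.5, 2.1, 0, 0, 0, 6.8, 0.98]])

```text
time: 10.13
position: [0.5784, -0.1256, 0.2021]
tool_rot: [2.659, 1.67, 0.001]
ft_force: [0.2, -0.1, -0.2]
grip_width: 0.982
grip_force: 0.0
```

Request:
step_arm(targets=[[-0.5, 2.1, 0, 0, 0, 6.8, 0.98], [-0.5, 2.1, 0, 0, 0, 6.8, 0.98], [-0.5, 2.1, 0, 0, 0, 6.8, 0.98], [-0.5, 2.1, 0, 0, 0, 6, 0.98], [-0.5, 1.5, 0, 0, 0, 0, 0.98]])

```text
time: 10.55
position: [0.5533, -0.0251, 0.2021]
tool_rot: [2.209, 2.232, 0.001]
ft_force: [0.4, 0.7, 1.0]
grip_width: 0.977
grip_force: 0.0
```

Request:
step_arm(targets=[[0, 0, 0, 0, 0, 0, 0.98], [0, 0, 0, 0, 0, 0, 0.98], [0, 0, 0, 0, 0, 0, 0.98], [0, 0, 0, 0, 0, 0, 0.98], [0, 0, 0, 0, 0, 0, 0.98]])

```text
time: 10.97
position: [0.5537, -0.029, 0.2009]
tool_rot: [-2.219, -2.224, 0.0]
ft_force: [-0.2, -0.0, -0.6]
grip_width: 0.979
grip_force: 0.0
```

Run:
```python
from m import *
s=ctrl.get_state(); print(s['position'],s['tool_rot'],s['joint_positions'].round(2), R.from_rotvec(s['tool_rot']).as_matrix()[:,1].round(3))
for f in ('scene','wrist'):
    im,d,c=shot(f,f+'5'); P=cloud(d,c).reshape(-1,3); P=P[d.reshape(-1)>0]; print(f)
    for q in clus(P,.143,.153,(.45,.75,-.45,.2),60): print(desc(q))
    for q in clus(P,.06,.072,(.58,.68,-.08,.04),60): print(' bowl',desc(q))
    print('bat'); [print(desc(q)) for q in clus(P,.016,.0265,(.58,.685,-.14,-.03),60)]
```

```text
[ 0.55365648 -0.02904371  0.2009438 ] [-2.21859920e+00 -2.22422906e+00  2.62123204e-04] [ 0.72  0.18 -0.8   1.66  0.14  1.36 -0.1 ] [ 1.     0.003 -0.   ]
scene
n324 c[551.1 -27.1] wh[52.3 74.3] a4.8 circ[551.7 -26.7] d89.6 zmed148.8 z98 152.0
n246 c[ 630.9 -337.6] wh[60.6 61.6] a85.9 circ[ 631.9 -338.5] d81.3 zmed147.8 z98 152.8
n79 c[606.2  75.5] wh[49.7 16.7] a58.8 circ[613.4  71.1] d49.7 zmed148.4 z98 152.8
n112 c[642.   51.7] wh[62.6 24.7] a53.8 circ[632.  59.] d62.6 zmed147.8 z98 152.9
 bowl n263 c[632.3 -16.5] wh[64.4 66.2] a55.2 circ[631.8 -17.5] d68.8 zmed67.1 z98 70.9
bat
n973 c[629.6 -79.8] wh[ 93.5 104.5] a6.3 circ[630.1 -79. ] d134.8 zmed20.5 z98 23.9
wrist
n2406 c[553.  -22.6] wh[48.  74.1] a6.4 circ[553.1 -22.7] d86.1 zmed148.7 z98 150.3
n822 c[624.5  68.7] wh[60.5 56.4] a8.3 circ[623.7  67.6] d62.5 zmed148.2 z98 152.8
 bowl n1186 c[633.4 -12.5] wh[64.7 64.8] a7.0 circ[633.6 -12.9] d66.1 zmed66.7 z98 68.4
bat
n3324 c[641.4 -89.8] wh[73.7 74.4] a6.1 circ[641.8 -89.6] d102.5 zmed19.2 z98 20.8
n257 c[635.4 -35.5] wh[40.3 10.7] a1.3 circ[635.3 -30.9] d40.3 zmed17.5 z98 26.3
```

Request:
step_arm(targets=[[-0.1, 0.5, 0, 0, 0, 6.2, 0.98], [0, 0, -1.5, 0, 0, 0, 0.98], [0, 0, -2, 0, 0, 0, 0.98], [0, 0, -1.5, 0, 0, 0, 0.98], [0, 0, 0, 0, 0, 0, 0.98]])

```text
time: 11.48
position: [0.5502, -0.0231, 0.1479]
tool_rot: [-2.09, -2.34, 0.005]
ft_force: [-0.5, -0.5, 0.9]
grip_width: 0.979
grip_force: 0.0
```

Request:
step_arm(targets=[[0, 0, -1.5, 0, 0, 0, 0.98], [0, 0, -2, 0, 0, 0, 0.98], [0, 0, -2, 0, 0, 0, 0.98], [0, 0, -1.4, 0, 0, 0, 0.98], [0, 0, 0, 0, 0, 0, 0.98]])

```text
time: 11.9
position: [0.5506, -0.0229, 0.0799]
tool_rot: [-2.09, -2.341, 0.004]
ft_force: [-1.0, -0.3, 0.7]
grip_width: 0.981
grip_force: 0.0
```

Request:
step_arm(targets=[[0, 0, 0, 0, 0, 0, 0.98], [0, 0, 0, 0, 0, 0, 0.98], [0, 0, 0, 0, 0, 0, 0.98], [0, 0, 0, 0, 0, 0, 0.7], [0, 0, 0, 0, 0, 0, 0.7]])

```text
time: 12.32
position: [0.5531, -0.0226, 0.083]
tool_rot: [2.091, 2.343, 0.001]
ft_force: [1.2, 0.2, 0.5]
grip_width: 0.898
grip_force: 0.0
```

Request:
step_arm(targets=[[0, 0, 0, 0, 0, 0, 0.3], [0, 0, 0, 0, 0, 0, 0.3], [0, 0, 0, 0, 0, 0, 0.3], [0, 0, 0, 0, 0, 0, 0.3], [0, 0, 0, 0, 0, 0, 0.3]], force=25)

```text
time: 12.73
position: [0.5525, -0.0225, 0.0821]
tool_rot: [2.092, 2.344, 0.0]
ft_force: [-0.1, 0.0, 1.1]
grip_width: 0.549
grip_force: 25.0
```

Request:
step_arm(targets=[[0, 0, 0, 0, 0, 0, 0.3], [0, 0, 0.5, 0, 0, 0, 0.3], [0, 0, 1, 0, 0, 0, 0.3], [0, 0, 1, 0, 0, 0, 0.3], [0, 0, 0, 0, 0, 0, 0.3]])

```text
time: 13.15
position: [0.5541, -0.0224, 0.1096]
tool_rot: [2.089, 2.342, 0.003]
ft_force: [1.0, -0.0, -4.0]
grip_width: 0.547
grip_force: 25.0
```

Request:
step_arm(targets=[[0, 0, 1.5, 0, 0, 0, 0.3], [0, 0, 2, 0, 0, 0, 0.3], [0, 0, 2, 0, 0, 0, 0.3], [0, 0, 1.3, 0, 0, 0, 0.3], [-0.5, -1, 0, 0, 0, 0, 0.3]])

```text
time: 13.57
position: [0.5503, -0.0296, 0.1788]
tool_rot: [2.085, 2.344, 0.009]
ft_force: [0.6, 0.2, -2.8]
grip_width: 0.552
grip_force: 25.0
```

Request:
step_arm(targets=[[-0.9, -2, 0, 0, 0, -0.6, 0.3], [-0.9, -2.2, 0, 0, 0, -0.6, 0.3], [-1, -2.2, 0, 0, 0, -0.6, 0.3], [-1, -2.2, 0, 0, 0, -0.6, 0.3], [-1, -2.2, 0, 0, 0, -0.6, 0.3]])

```text
time: 13.98
position: [0.4988, -0.1414, 0.1752]
tool_rot: [2.152, 2.288, -0.0]
ft_force: [0.6, 0.5, -3.4]
grip_width: 0.55
grip_force: 25.0
```

Request:
step_arm(targets=[[-1, -2.2, 0, 0, 0, -0.6, 0.3], [-1, -2.2, 0, 0, 0, -0.6, 0.3], [-1, -2.2, 0, 0, 0, -0.6, 0.3], [-1, -2.2, 0, 0, 0, -0.6, 0.3], [-1, -2.2, 0, 0, 0, -0.6, 0.3]])

```text
time: 14.4
position: [0.4488, -0.2514, 0.1752]
tool_rot: [2.212, 2.231, -0.0]
ft_force: [-0.0, 0.0, -4.0]
grip_width: 0.552
grip_force: 25.0
```

Request:
step_arm(targets=[[-0.9, -2.2, 0, 0, 0, -0.6, 0.3], [-0.9, -2, 0, 0, 0, -0.6, 0.3], [-0.8, -1.7, 0, 0, 0, -0.6, 0.3], [-0.6, -1.2, 0, 0, 0, -0.6, 0.3], [0, -0.5, 0, 0, 0, 0, 0.3]])

```text
time: 14.82
position: [0.4156, -0.3289, 0.1749]
tool_rot: [-2.262, -2.18, 0.002]
ft_force: [-0.4, -0.3, -4.4]
grip_width: 0.55
grip_force: 25.0
```

Request:
step_arm(targets=[[0, 0, 0, 0, 0, 0, 0.3], [0, 0, -1, 0, 0, 0, 0.3], [0, 0, -2, 0, 0, 0, 0.3], [0, 0, -2, 0, 0, 0, 0.3], [0, 0, -1, 0, 0, 0, 0.3]])

```text
time: 15.23
position: [0.4171, -0.3236, 0.1122]
tool_rot: [-2.252, -2.185, -0.001]
ft_force: [-0.9, 0.1, -5.6]
grip_width: 0.549
grip_force: 25.0
```

Request:
step_arm(targets=[[0, 0, 0, 0, 0, 0, 0.3], [0, 0, 0, 0, 0, 0, 0.3], [0, 0, 0, 0, 0, 0, 0.3], [0, 0, 0, 0, 0, 0, 0.3], [0, 0, 0, 0, 0, 0, 0.3]])

```text
time: 15.65
position: [0.4182, -0.327, 0.1162]
tool_rot: [2.256, 2.183, 0.0]
ft_force: [0.2, -0.4, -3.6]
grip_width: 0.549
grip_force: 25.0
```

Run:
```python
from m import *
s=ctrl.get_state(); print(s['position'],s['tool_rot'],s['joint_positions'].round(2), R.from_rotvec(s['tool_rot']).as_matrix()[:,1].round(3))
for f in ('scene','side','wrist'):
    im,d,c=shot(f,f+'6'); P=cloud(d,c).reshape(-1,3); P=P[d.reshape(-1)>0]; print(f); hsv=cv2.cvtColor(im,cv2.COLOR_RGB2HSV).reshape(-1,3)[d.reshape(-1)>0]
    o=P[(abs(hsv[:,0].astype(int)-16)<3)&(hsv[:,1]>150)]
    for q in clus(o,.026,.25,(.3,.75,-.45,-.2),60): print(f,desc(q),'zmin',np.percentile(q[:,2],1).round(4))
    print('bat'); [print(desc(q)) for q in clus(P,.015,.0265,(.5,.605,-.10,.06),60)]
```

```text
[ 0.41824783 -0.32697019  0.11624147] [2.25601311e+00 2.18319413e+00 2.24455972e-04] [ 1.12  0.16 -0.55  1.83  0.09  1.18  0.51] [ 0.999 -0.033  0.002]
scene
scene n1298 c[ 440.3 -330.3] wh[21.  75.3] a7.9 circ[ 433.6 -331.1] d75.5 zmed112.1 z98 168.8 zmin 0.057
scene n2113 c[ 628.7 -338.8] wh[62.4 66.4] a87.4 circ[ 629.3 -339.2] d87.3 zmed113.9 z98 157.3 zmin 0.0284
bat
n559 c[555.2 -46.9] wh[ 69.3 141.5] a32.8 circ[561.3 -43.1] d141.9 zmed20.5 z98 23.6
side
side n1170 c[ 415.9 -325.7] wh[79.5 50.2] a89.7 circ[ 415.5 -326.3] d88.5 zmed145.0 z98 184.8 zmin 0.056
side n1437 c[ 627.5 -335.8] wh[70.2 63.8] a88.2 circ[ 626.7 -336.2] d88.7 zmed110.7 z98 157.5 zmin 0.0279
bat
n803 c[563.1 -37.6] wh[ 78.  126.1] a6.1 circ[561.1 -38.6] d144.8 zmed19.7 z98 22.3
wrist
wrist n3113 c[ 418.1 -324.7] wh[70.8 47.8] a88.1 circ[ 418.5 -323.6] d81.4 zmed158.8 z98 183.4 zmin 0.0584
wrist n2751 c[ 614.6 -319.2] wh[84.4 43.2] a43.9 circ[ 628.9 -334.1] d84.4 zmed84.0 z98 129.7 zmin 0.027
bat
```

Request:
step_arm(targets=[[0, 0, -0.8, 0, 0, 0, 0.3], [0, 0, -1, 0, 0, 0, 0.3], [0, 0, -0.9, 0, 0, 0, 0.3], [0, 0, -0.5, 0, 0, 0, 0.3], [0, 0, -0.3, 0, 0, 0, 0.3]])

```text
time: 16.22
position: [0.4163, -0.3257, 0.08]
tool_rot: [-2.255, -2.182, 0.001]
ft_force: [-8.4, 6.6, 23.2]
grip_width: 0.549
grip_force: 25.0
```

Request:
step_arm(targets=[[0, 0, -0.1, 0, 0, 0, 0.3], [0, 0, 0, 0, 0, 0, 0.3], [0, 0, 0, 0, 0, 0, 0.3], [0, 0, 0, 0, 0, 0, 0.3], [0, 0, 0, 0, 0, 0, 0.3]])

```text
time: 16.63
position: [0.4163, -0.3257, 0.08]
tool_rot: [-2.256, -2.182, 0.002]
ft_force: [-5.2, 4.2, 8.8]
grip_width: 0.554
grip_force: 25.0
```

Request:
step_arm(targets=[[0, 0, 0, 0, 0, 0, 0.85], [0, 0, 0, 0, 0, 0, 0.85], [0, 0, 0, 0, 0, 0, 0.85], [0, 0, 0, 0, 0, 0, 0.85], [0, 0, 0, 0, 0, 0, 0.85]])

```text
time: 17.05
position: [0.4177, -0.3267, 0.0791]
tool_rot: [2.257, 2.184, 0.0]
ft_force: [0.3, 0.0, -0.3]
grip_width: 0.811
grip_force: 0.0
```

Request:
step_arm(targets=[[0, 0, 1, 0, 0, 0, 0.85], [0, 0, 2.5, 0, 0, 0, 0.85], [0, 0, 3.2, 0, 0, 0, 0.85], [0, 0, 3.2, 0, 0, 0, 0.98], [0, 0, 2.5, 0, 0, 0, 0.98]])

```text
time: 17.47
position: [0.4182, -0.3268, 0.2064]
tool_rot: [2.255, 2.183, 0.0]
ft_force: [0.1, -1.1, -0.5]
grip_width: 0.924
grip_force: 0.0
```

Request:
step_arm(targets=[[0.5, 1, 0.5, 0, 0, -2, 0.98], [1, 2, 0, 0, 0, -5, 0.98], [1.5, 2.6, 0, 0, 0, -6, 0.98], [1.5, 2.8, 0, 0, 0, -6, 0.98], [1.5, 2.8, 0, 0, 0, -6, 0.98]])

```text
time: 17.88
position: [0.4781, -0.2136, 0.2091]
tool_rot: [2.681, 1.635, 0.001]
ft_force: [1.0, 1.1, -0.4]
grip_width: 0.975
grip_force: 0.0
```

Request:
step_arm(targets=[[1.5, 2.8, 0, 0, 0, -6, 0.98], [1.5, 2.8, 0, 0, 0, -6, 0.98], [1.5, 2.8, 0, 0, 0, -6, 0.98], [1.5, 2.8, 0, 0, 0, -6, 0.98], [1.5, 2.8, 0, 0, 0, -6, 0.98]])

```text
time: 18.3
position: [0.5532, -0.0732, 0.2091]
tool_rot: [3.013, 0.887, 0.001]
ft_force: [0.3, -0.1, 0.3]
grip_width: 0.981
grip_force: 0.0
```

Request:
step_arm(targets=[[1.5, 2.8, 0, 0, 0, -6, 0.98], [1.5, 2.8, 0, 0, 0, -6, 0.98], [1.5, 2.8, 0, 0, 0, -6, 0.98], [1.5, 2.8, 0, 0, 0, -6, 0.98], [1, 2.4, 0, 0, 0, -6, 0.98]])

```text
time: 18.72
position: [0.6235, 0.0637, 0.2087]
tool_rot: [-3.14, -0.079, -0.001]
ft_force: [-0.4, -0.6, 0.3]
grip_width: 0.98
grip_force: 0.0
```

Request:
step_arm(targets=[[0.4, 0.8, 0, 0, 0, 0, 0.98], [0, 0, 0, 0, 0, 0, 0.98], [0, 0, 0, 0, 0, 0, 0.98], [0, 0, 0, 0, 0, 0, 0.98], [0, 0, 0, 0, 0, 0, 0.98]])

```text
time: 19.13
position: [0.6264, 0.0667, 0.2083]
tool_rot: [3.139, 0.081, -0.0]
ft_force: [1.2, 0.2, -0.3]
grip_width: 0.977
grip_force: 0.0
```

Run:
```python
from m import *
s=ctrl.get_state(); print(s['position'],s['tool_rot'],s['joint_positions'].round(2), R.from_rotvec(s['tool_rot']).as_matrix()[:,1].round(3))
for f in ('side','wrist'):
    im,d,c=shot(f,f+'7'); P=cloud(d,c).reshape(-1,3); P=P[d.reshape(-1)>0]; print(f)
    for q in clus(P,.162,.172,(.5,.75,-.1,.2),60): print('round',desc(q))
    for q in clus(P,.06,.072,(.58,.68,-.08,.03),60): print(' bowl',desc(q))
    print('bats'); [print(desc(q)) for q in clus(P,.0165,.0245,(.5,.685,-.14,.03),100)]
    print('obl'); [print(desc(q)) for q in clus(P,.14,.155,(.3,.48,-.4,-.2),60)]
```

```text
[0.62638476 0.06668243 0.20826026] [ 3.13896566e+00  8.14244593e-02 -9.01111177e-05] [ 0.42  0.35 -0.73  1.46  0.24  1.42 -1.83] [ 0.052 -0.999  0.002]
side
round n380 c[624.1  67.1] wh[63.7 65.6] a9.1 circ[625.9  66.5] d68.6 zmed168.4 z98 171.4
 bowl n78 c[608.6 -19.9] wh[17.7 57. ] a17.3 circ[616.6 -17.4] d57.1 zmed66.8 z98 69.3
bats
n1036 c[576.1 -62.4] wh[ 88.8 197.4] a30.6 circ[591.4 -53.3] d204.5 zmed19.9 z98 22.4
obl
n199 c[ 414. -325.] wh[77.5 47.8] a87.9 circ[ 413.4 -323.8] d84.3 zmed146.0 z98 149.5
wrist
round n2401 c[627.6  67.9] wh[64.8 64.9] a64.0 circ[627.3  67.8] d66.0 zmed168.7 z98 170.3
 bowl n1127 c[633.9 -12.3] wh[65.  64.8] a48.5 circ[633.8 -12.7] d65.8 zmed66.8 z98 68.6
bats
n7582 c[600.7 -51.8] wh[147.2 159.1] a6.2 circ[601.3 -51.5] d214.1 zmed19.2 z98 21.0
obl
```

Request:
step_arm(targets=[[0, 0, -1.5, 0, 0, 0, 0.98], [0, 0, -2.5, 0, 0, 0, 0.98], [0, 0, -2.5, 0, 0, 0, 0.98], [0, 0, -2, 0, 0, 0, 0.98], [0, 0, -1.3, 0, 0, 0, 0.98]])

```text
time: 19.65
position: [0.6252, 0.0679, 0.1078]
tool_rot: [3.14, 0.084, -0.004]
ft_force: [-0.3, 0.0, -0.3]
grip_width: 0.981
grip_force: 0.0
```

Request:
step_arm(targets=[[0, 0, -1, 0, 0, 0, 0.98], [0, 0, -0.3, 0, 0, 0, 0.98], [0, 0, 0, 0, 0, 0, 0.98], [0, 0, 0, 0, 0, 0, 0.98], [0, 0, 0, 0, 0, 0, 0.98]])

```text
time: 20.07
position: [0.6274, 0.0697, 0.0985]
tool_rot: [-3.14, -0.085, -0.004]
ft_force: [0.3, 0.4, 0.6]
grip_width: 0.984
grip_force: 0.0
```

Request:
step_arm(targets=[[0, 0, 0, 0, 0, 0, 0.5], [0, 0, 0, 0, 0, 0, 0.5], [0, 0, 0, 0, 0, 0, 0.5], [0, 0, 0, 0, 0, 0, 0.5], [0, 0, 0, 0, 0, 0, 0.5]], force=25)

```text
time: 20.48
position: [0.6268, 0.0688, 0.0974]
tool_rot: [3.14, 0.085, 0.001]
ft_force: [1.0, -1.4, 0.8]
grip_width: 0.739
grip_force: 24.8
```

Request:
step_arm(targets=[[0, 0, 0, 0, 0, 0, 0.5], [0, 0, 0.5, 0, 0, 0, 0.5], [0, 0, 1, 0, 0, 0, 0.5], [0, 0, 1, 0, 0, 0, 0.5], [0, 0, 0, 0, 0, 0, 0.5]])

```text
time: 20.9
position: [0.6279, 0.0703, 0.1247]
tool_rot: [-3.14, -0.086, -0.006]
ft_force: [0.8, 1.2, -3.4]
grip_width: 0.739
grip_force: 24.8
```

Request:
step_arm(targets=[[0, 0, 1.5, 0, 0, 0, 0.5], [0, 0, 2, 0, 0, 0, 0.5], [0, 0, 1.7, 0, 0, 0, 0.5], [0, -0.6, 1.2, 0, 0, 0, 0.5], [-0.4, -1.6, 0, 0, 0, 0, 0.5]])

```text
time: 21.32
position: [0.6244, 0.0513, 0.1897]
tool_rot: [-3.137, -0.093, -0.01]
ft_force: [0.7, -0.5, -2.9]
grip_width: 0.742
grip_force: 24.9
```

Request:
step_arm(targets=[[-0.7, -2.5, 0, 0, 0, -0.4, 0.5], [-0.7, -2.6, 0, 0, 0, -0.4, 0.5], [-0.7, -2.6, 0, 0, 0, -0.4, 0.5], [-0.7, -2.6, 0, 0, 0, -0.4, 0.5], [-0.7, -2.6, 0, 0, 0, -0.4, 0.5]])

```text
time: 21.73
position: [0.5867, -0.0831, 0.1861]
tool_rot: [3.141, 0.03, -0.0]
ft_force: [0.3, -1.4, -3.1]
grip_width: 0.74
grip_force: 24.9
```

Request:
step_arm(targets=[[-0.7, -2.6, 0, 0, 0, -0.4, 0.5], [-0.7, -2.6, 0, 0, 0, -0.4, 0.5], [-0.7, -2.6, 0, 0, 0, -0.4, 0.5], [-0.7, -2.6, 0, 0, 0, -0.4, 0.5], [-0.7, -2.6, 0, 0, 0, -0.4, 0.5]])

```text
time: 22.15
position: [0.5516, -0.2131, 0.1862]
tool_rot: [3.141, -0.025, -0.0]
ft_force: [0.3, -0.6, -3.9]
grip_width: 0.737
grip_force: 24.9
```

Request:
step_arm(targets=[[-0.7, -2.6, 0, 0, 0, -0.4, 0.5], [-0.7, -2.6, 0, 0, 0, -0.4, 0.5], [-0.7, -2.6, 0, 0, 0, -0.4, 0.5], [-0.7, -2.2, 0, 0, 0, 0, 0.5], [-0.3, -1.4, 0, 0, 0, 0, 0.5]])

```text
time: 22.57
position: [0.5192, -0.3296, 0.1858]
tool_rot: [3.139, -0.063, -0.002]
ft_force: [-0.4, -0.5, -3.2]
grip_width: 0.74
grip_force: 24.9
```

Request:
step_arm(targets=[[0, -0.6, 0, 0, 0, 0, 0.5], [0, 0, 0, 0, 0, 0, 0.5], [0, 0, 0, 0, 0, 0, 0.5], [0, 0, 0, 0, 0, 0, 0.5], [0, 0, 0, 0, 0, 0, 0.5]])

```text
time: 22.98
position: [0.5225, -0.3293, 0.1862]
tool_rot: [-3.14, 0.052, -0.001]
ft_force: [-1.2, -0.0, -3.4]
grip_width: 0.74
grip_force: 24.9
```

Run:
```python
from m import *
s=ctrl.get_state(); print(s['position'],s['tool_rot'], R.from_rotvec(s['tool_rot']).as_matrix()[:,1].round(3))
for f in ('scene','side','wrist'):
    im,d,c=shot(f,f+'8'); P=cloud(d,c).reshape(-1,3); P=P[d.reshape(-1)>0]; print(f); hsv=cv2.cvtColor(im,cv2.COLOR_RGB2HSV).reshape(-1,3)[d.reshape(-1)>0]
    o=P[(abs(hsv[:,0].astype(int)-16)<3)&(hsv[:,1]>150)]
    for q in clus(o,.05,.28,(.3,.75,-.45,-.2),60): print(f,desc(q),'zmin',np.percentile(q[:,2],1).round(4))
```

```text
[ 0.52251212 -0.32925592  0.18623402] [-3.14048138e+00  5.18626448e-02 -5.58433904e-04] [-0.033 -0.999 -0.001]
scene
scene n71 c[ 435.1 -295.4] wh[ 5.3 15.1] a71.6 circ[ 435.5 -294.2] d15.4 zmed96.4 z98 142.4 zmin 0.0516
scene n2501 c[ 523.8 -331. ] wh[66.8 64.6] a74.0 circ[ 523.4 -331.6] d68.2 zmed211.7 z98 260.2 zmin 0.1155
scene n1874 c[ 629.3 -338.9] wh[62.2 64.4] a88.1 circ[ 629.8 -339.4] d86.0 zmed119.7 z98 157.2 zmin 0.0521
side
side n205 c[ 413.  -358.6] wh[47.4 11.2] a4.4 circ[ 412.7 -355.4] d47.6 zmed130.0 z98 148.4 zmin 0.1088
side n668 c[ 414.  -312.9] wh[55.4 48. ] a86.7 circ[ 413.6 -312.3] d68.7 zmed102.6 z98 146.9 zmin 0.0509
side n1045 c[ 516.9 -310.2] wh[65.4 36.2] a9.3 circ[ 519.2 -324.7] d65.6 zmed170.3 z98 249.2 zmin 0.1118
side n1250 c[ 626.8 -334.3] wh[68.4 63.3] a86.5 circ[ 626.6 -333. ] d85.8 zmed121.1 z98 157.7 zmin 0.052
wrist
wrist n8986 c[ 524.  -328.6] wh[63.7 66.8] a22.9 circ[ 528.3 -326.7] d79.0 zmed238.0 z98 259.1 zmin 0.1229
wrist n3360 c[ 627.8 -335. ] wh[61.7 56.6] a88.1 circ[ 627.8 -335.2] d81.9 zmed135.3 z98 157.5 zmin 0.0533
```

Request:
step_arm(targets=[[0, 0, -1.5, 0, 0, 0, 0.5], [0, 0, -2, 0, 0, 0, 0.5], [0, 0, -2, 0, 0, 0, 0.5], [0, 0, -1.3, 0, 0, 0, 0.5], [0, 0, -0.6, 0, 0, 0, 0.5]])

```text
time: 23.55
position: [0.5202, -0.3306, 0.1097]
tool_rot: [-3.139, 0.056, 0.005]
ft_force: [-0.7, 0.5, -3.6]
grip_width: 0.742
grip_force: 24.9
```

Request:
step_arm(targets=[[0, 0, -0.6, 0, 0, 0, 0.5], [0, 0, -0.5, 0, 0, 0, 0.5], [0, 0, -0.3, 0, 0, 0, 0.5], [0, 0, -0.1, 0, 0, 0, 0.5], [0, 0, 0, 0, 0, 0, 0.5]])

```text
time: 23.97
position: [0.5217, -0.3316, 0.0974]
tool_rot: [3.141, -0.057, 0.001]
ft_force: [0.1, 0.6, -4.6]
grip_width: 0.739
grip_force: 24.9
```

Request:
step_arm(targets=[[0, 0, 0, 0, 0, 0, 0.5], [0, 0, 0, 0, 0, 0, 0.5], [0, 0, 0, 0, 0, 0, 0.5], [0, 0, 0, 0, 0, 0, 0.5], [0, 0, 0, 0, 0, 0, 0.5]])

```text
time: 24.38
position: [0.5216, -0.3316, 0.0973]
tool_rot: [3.141, -0.057, 0.0]
ft_force: [0.4, 0.3, -4.1]
grip_width: 0.739
grip_force: 24.9
```

Request:
step_arm(targets=[[0, 0, -0.15, 0, 0, 0, 0.5], [0, 0, 0, 0, 0, 0, 0.5], [0, 0, 0, 0, 0, 0, 0.98], [0, 0, 0, 0, 0, 0, 0.98], [0, 0, 0, 0, 0, 0, 0.98]])

```text
time: 24.8
position: [0.5221, -0.3318, 0.0964]
tool_rot: [3.14, -0.057, 0.002]
ft_force: [0.4, -0.2, -0.6]
grip_width: 0.888
grip_force: 0.0
```

Request:
step_arm(targets=[[0, 0, 0, 0, 0, 0, 0.98], [0, 0, 0.5, 0, 0, 0, 0.98], [0, 0, 1.5, 0, 0, 0, 0.98], [0, 0, 2.8, 0, 0, 0, 0.98], [0, 0, 3, 0, 0, 0, 0.98]])

```text
time: 25.22
position: [0.5206, -0.331, 0.1737]
tool_rot: [-3.14, 0.057, 0.003]
ft_force: [1.3, -0.2, 0.2]
grip_width: 0.975
grip_force: 0.0
```

Request:
step_arm(targets=[[0, 0, 2.5, 0, 0, 0, 0.98], [0, 0, 1.2, 0, 0, 0, 0.98], [0.5, 1.2, 0, 0, 0, 0, 0.98], [0.9, 2.2, 0, 0, 0, 0.8, 0.98], [0.9, 2.6, 0, 0, 0, 0.8, 0.98]])

```text
time: 25.63
position: [0.5437, -0.2717, 0.209]
tool_rot: [-3.141, 0.018, 0.003]
ft_force: [0.6, -0.1, -1.3]
grip_width: 0.98
grip_force: 0.0
```

Request:
step_arm(targets=[[0.9, 2.6, 0, 0, 0, 0.8, 0.98], [0.9, 2.6, 0, 0, 0, 0.8, 0.98], [0.9, 2.6, 0, 0, 0, 0.8, 0.98], [0.9, 2.6, 0, 0, 0, 0.8, 0.98], [0.9, 2.6, 0, 0, 0, 0.8, 0.98]])

```text
time: 26.05
position: [0.5889, -0.1389, 0.2087]
tool_rot: [-3.139, -0.099, 0.004]
ft_force: [-0.1, -0.1, -0.1]
grip_width: 0.981
grip_force: 0.0
```

Request:
step_arm(targets=[[0.9, 2.6, 0, 0, 0, 0.8, 0.98], [0.9, 2.6, 0, 0, 0, 0.8, 0.98], [0.9, 2.6, 0, 0, 0, 0.8, 0.98], [0.9, 2.6, 0, 0, 0, 0, 0.98], [0.7, 2.2, 0, 0, 0, 0, 0.98]])

```text
time: 26.47
position: [0.6318, -0.0119, 0.2087]
tool_rot: [-3.136, -0.166, 0.004]
ft_force: [0.5, 0.3, -0.9]
grip_width: 0.975
grip_force: 0.0
```

Request:
step_arm(targets=[[0, 0, 0, 0, 0, 0, 0.98], [0, 0, 0, 0, 0, 0, 0.98], [0, 0, 0, 0, 0, 0, 0.98], [0, 0, 0, 0, 0, 0, 0.98], [0, 0, 0, 0, 0, 0, 0.98]])

```text
time: 26.88
position: [0.6322, -0.0172, 0.2102]
tool_rot: [3.137, 0.158, -0.001]
ft_force: [-0.4, 0.6, -0.7]
grip_width: 0.982
grip_force: 0.0
```

Run:
```python
from m import *
s=ctrl.get_state(); print(s['position'],s['tool_rot'],s['joint_positions'].round(2), R.from_rotvec(s['tool_rot']).as_matrix()[:,1].round(3))
for f in ('scene','side','wrist'):
    im,d,c=shot(f,f+'9'); P=cloud(d,c).reshape(-1,3); P=P[d.reshape(-1)>0]; print(f); hsv=cv2.cvtColor(im,cv2.COLOR_RGB2HSV).reshape(-1,3)[d.reshape(-1)>0]
    o=P[(abs(hsv[:,0].astype(int)-16)<3)&(hsv[:,1]>150)]
    for q in clus(o,.04,.28,(.3,.75,-.45,-.2),60): print('V',desc(q))
    for q in clus(P,.06,.072,(.58,.68,-.08,.08),60): print(' bowl',desc(q))
    b=P[(hsv[:,2]<170)]
    for n,bx in (('round',(.575,.68,.02,.115)),('sq',(.59,.69,-.14,-.045)),('obl',(.51,.6,-.08,.04))):
        for q in clus(b,.0155,.0245,bx,60): print(' bat',n,desc(q))
```

```text
[ 0.6321588  -0.01723041  0.21015094] [ 3.13688817e+00  1.58281157e-01 -1.13350356e-03] [ 0.53  0.35 -0.7   1.45  0.23  1.42 -1.64] [ 0.101 -0.995  0.001]
scene
V n729 c[ 416.  -329.7] wh[74.3 52.5] a87.4 circ[ 417.1 -329.8] d85.7 zmed134.2 z98 148.9
V n1140 c[ 522.9 -336.1] wh[64.4 63.5] a53.1 circ[ 519.5 -336.9] d70.2 zmed143.5 z98 168.1
V n1975 c[ 629.1 -338.8] wh[62.2 65.4] a87.6 circ[ 628.4 -339.4] d87.4 zmed117.3 z98 157.2
 bowl n265 c[632.6 -17. ] wh[64.2 64.9] a68.3 circ[633.2 -15.8] d70.5 zmed66.9 z98 70.5
 bat round n609 c[624.9  63.4] wh[69.7 76.3] a62.2 circ[623.7  62.4] d78.1 zmed20.4 z98 23.3
 bat sq n865 c[641.4 -88.5] wh[72.4 85.6] a5.4 circ[643.4 -94. ] d98.4 zmed20.4 z98 23.2
 bat obl n476 c[554.  -23.8] wh[59.2 86.8] a7.4 circ[554.4 -25.2] d98.7 zmed20.6 z98 23.2
side
V n204 c[ 415.9 -358.1] wh[41.6 12. ] a2.3 circ[ 415.8 -355.7] d42.2 zmed130.3 z98 148.4
V n718 c[ 414.3 -312.4] wh[55.7 47.8] a87.7 circ[ 414.  -312.6] d69.4 zmed99.0 z98 147.1
V n1279 c[ 520.6 -330.6] wh[62.8 69.9] a29.8 circ[ 517.3 -331.7] d72.2 zmed122.6 z98 167.8
V n1344 c[ 626.7 -334.2] wh[68.1 
[... 178 characters left out ...]
h[77.9 76.6] a71.4 circ[621.6  66.7] d79.7 zmed19.9 z98 22.4
 bat sq n374 c[639.4 -91.2] wh[75.6 74.7] a4.7 circ[640.  -91.8] d104.3 zmed19.8 z98 22.6
 bat obl n741 c[552.2 -20.5] wh[59.8 88.1] a6.0 circ[551.7 -20.4] d102.5 zmed19.7 z98 22.4
wrist
V n3144 c[ 644.  -315.3] wh[40.8 79.8] a48.8 circ[ 631.7 -329.3] d79.9 zmed84.5 z98 123.8
 bowl n1039 c[634.1 -13. ] wh[64.6 64.7] a4.0 circ[633.7 -12.8] d65.8 zmed66.9 z98 68.5
 bat round n3491 c[624.7  66.7] wh[76.  76.2] a50.2 circ[624.5  66.9] d77.8 zmed19.2 z98 20.9
 bat sq n4064 c[642.  -89.7] wh[72.6 74.3] a6.1 circ[642.3 -89.6] d101.7 zmed19.3 z98 20.8
 bat obl n3222 c[555. -20.] wh[59.8 85.8] a6.0 circ[555.8 -20.2] d101.7 zmed19.3 z98 20.8
```

View pics/wrist9.png

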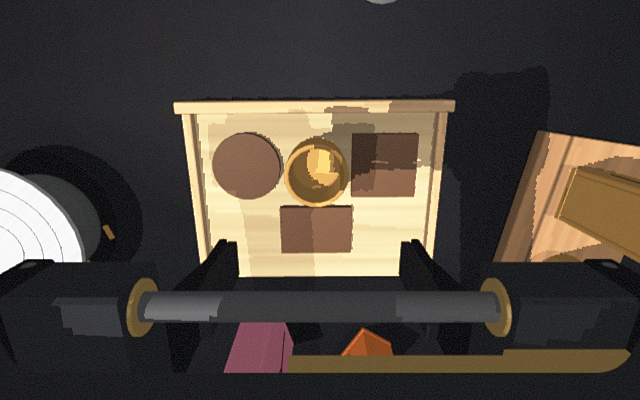

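Wrist view: bats are free at round (247,165), square (384,165), oblong (317,229), bowl at (317,172); the three vases stand on the board. I go down on the bowl.

Request:
step_arm(targets=[[0.1, 0.4, -1.5, 0, 0, 0, 0.98], [0, 0, -2.5, 0, 0, 0, 0.98], [0, 0, -3, 0, 0, 0, 0.98], [0, 0, -3, 0, 0, 0, 0.98], [0, 0, -2, 0, 0, 0, 0.98]])

```text
time: 27.45
position: [0.632, -0.0124, 0.0878]
tool_rot: [3.137, 0.161, -0.004]
ft_force: [0.6, -0.2, -0.3]
grip_width: 0.974
grip_force: 0.0
```

Request:
step_arm(targets=[[0, 0, -1, 0, 0, 0, 0.98], [0, 0, 0, 0, 0, 0, 0.98], [0, 0, 0, 0, 0, 0, 0.98], [0, 0, 0, 0, 0, 0, 0.98], [0, 0, 0, 0, 0, 0, 0.98]])

```text
time: 27.87
position: [0.6349, -0.0114, 0.0826]
tool_rot: [3.137, 0.162, 0.005]
ft_force: [-0.5, -0.0, 0.0]
grip_width: 0.984
grip_force: 0.0
```

Run:
```python
from m import *
s=ctrl.get_state(); p=s['position']; print(p,s['joint_positions'].round(2))
for f in ('wrist','scene','side'):
    im,d,c=shot(f,f+'10'); P=cloud(d,c).reshape(-1,3); P=P[d.reshape(-1)>0]
    for q in clus(P,.06,.072,(.58,.68,-.08,.08),60): print(f,desc(q))
    r=P-p; m=(abs(r[:,0])<.02)&(abs(r[:,1])<.066)&(abs(r[:,1])>.036)&(r[:,2]>.015)&(r[:,2]<.06); q=P[m]
    for k in (-1,1):
        w=q[(q[:,1]-p[1])*k>0]; print('  tip',len(w),w.min(0).round(3) if len(w) else '',w.max(0).round(3) if len(w) else '')
```

```text
[ 0.63490443 -0.01143417  0.08263673] [ 0.5   0.44 -0.67  1.61  0.29  1.19 -1.7 ]
wrist n2595 c[634.1 -12.8] wh[65.1 65.3] a60.4 circ[633.9 -12.9] d66.0 zmed66.7 z98 68.2
  tip 1279 [ 0.629 -0.062  0.11 ] [ 0.652 -0.051  0.143]
  tip 1279 [0.62  0.031 0.11 ] [0.642 0.044 0.143]
scene n270 c[632.2 -17.4] wh[64.6 65.5] a82.8 circ[631.3 -17.1] d68.1 zmed66.9 z98 70.3
  tip 75 [ 0.628 -0.068  0.112] [ 0.65  -0.056  0.142]
  tip 99 [0.618 0.027 0.11 ] [0.639 0.039 0.142]
side n213 c[628.1 -11. ] wh[66.3 61.6] a51.1 circ[630.2 -12.8] d67.6 zmed66.5 z98 69.5
  tip 9 [ 0.627 -0.063  0.134] [ 0.63  -0.054  0.141]
  tip 119 [0.616 0.034 0.113] [0.639 0.043 0.143]
```

Request:
step_arm(targets=[[-0.1, -0.25, 0, 0, 0, 0, 0.98], [0, 0, -1.5, 0, 0, 0, 0.98], [0, 0, -2, 0, 0, 0, 0.98], [0, 0, -2, 0, 0, 0, 0.98], [0, 0, -1.5, 0, 0, 0, 0.98]])

```text
time: 28.43
position: [0.6319, -0.0145, 0.0093]
tool_rot: [3.137, 0.162, -0.002]
ft_force: [-1.2, 0.6, 0.2]
grip_width: 0.977
grip_force: 0.0
```

Request:
step_arm(targets=[[0, 0, -0.8, 0, 0, 0, 0.98], [0, 0, 0, 0, 0, 0, 0.98], [0, 0, 0, 0, 0, 0, 0.98], [0, 0, 0, 0, 0, 0, 0.5], [0, 0, 0, 0, 0, 0, 0.5]], force=20)

```text
time: 28.85
position: [0.6336, -0.0139, 0.004]
tool_rot: [3.137, 0.162, 0.004]
ft_force: [0.2, 0.3, 0.3]
grip_width: 0.9
grip_force: 0.0
```

Request:
step_arm(targets=[[0, 0, 0, 0, 0, 0, 0.5], [0, 0, 0, 0, 0, 0, 0.5], [0, 0, 0, 0, 0, 0, 0.5], [0, 0, 0, 0, 0, 0, 0.5], [0, 0, 0, 0, 0, 0, 0.5]])

```text
time: 29.27
position: [0.633, -0.0141, 0.0033]
tool_rot: [3.137, 0.162, 0.002]
ft_force: [-0.5, -1.4, 4.9]
grip_width: 0.75
grip_force: 20.0
```

Request:
step_arm(targets=[[0, 0, 0.5, 0, 0, 0, 0.5], [0, 0, 1, 0, 0, 0, 0.5], [0, 0, 1, 0, 0, 0, 0.5], [0, 0, 0, 0, 0, 0, 0.5], [0, 0, 0, 0, 0, 0, 0.5]])

```text
time: 29.68
position: [0.6332, -0.014, 0.0286]
tool_rot: [3.137, 0.162, 0.003]
ft_force: [-1.0, 0.1, -2.6]
grip_width: 0.751
grip_force: 20.0
```

Request:
step_arm(targets=[[0, 0, 1.5, 0, 0, 0, 0.5], [0, 0, 2.5, 0, 0, 0, 0.5], [0, 0, 3, 0, 0, 0, 0.5], [0, 0, 2.5, 0, 0, 0, 0.5], [0, 0, 1.7, 0, 0, 0, 0.5]])

```text
time: 30.1
position: [0.6335, -0.0136, 0.1433]
tool_rot: [3.137, 0.163, 0.005]
ft_force: [0.5, 0.4, -2.6]
grip_width: 0.745
grip_force: 20.0
```

Request:
step_arm(targets=[[-0.4, 1.2, 0.2, 0, 0, 0, 0.5], [-0.7, 2, 0, 0, 0, 2, 0.5], [-0.8, 2.3, 0, 0, 0, 2, 0.5], [-0.8, 2.3, 0, 0, 0, 2, 0.5], [-0.8, 2.3, 0, 0, 0, 2, 0.5]])

```text
time: 30.52
position: [0.5946, 0.0912, 0.1401]
tool_rot: [-3.116, -0.391, 0.005]
ft_force: [0.5, 0.8, -2.9]
grip_width: 0.748
grip_force: 20.0
```

Request:
step_arm(targets=[[-0.8, 2.3, 0, 0, 0, 2, 0.5], [-0.8, 2.3, 0, 0, 0, 2, 0.5], [-0.8, 2.3, 0, 0, 0, 2, 0.5], [-0.8, 2.3, 0, 0, 0, 2, 0.5], [-0.8, 2.3, 0, 0, 0, 2, 0.5]])

```text
time: 30.93
position: [0.556, 0.2047, 0.1414]
tool_rot: [3.072, 0.658, -0.0]
ft_force: [0.4, 0.2, -2.3]
grip_width: 0.749
grip_force: 20.0
```

Request:
step_arm(targets=[[-0.8, 2.3, 0, 0, 0, 2, 0.5], [-0.8, 2.3, 0, 0, 0, 2, 0.5], [-0.8, 2.3, 0, 0, 0, 2, 0.5], [-0.7, 2, 0, 0, 0, 2, 0.5], [-0.4, 1.3, 0, 0, 0, 0, 0.5]])

```text
time: 31.35
position: [0.5194, 0.3086, 0.1416]
tool_rot: [-3.016, -0.875, 0.001]
ft_force: [-0.3, 0.0, -1.0]
grip_width: 0.749
grip_force: 20.0
```

Request:
step_arm(targets=[[0, 0, 0, 0, 0, 0, 0.5], [0, 0, 0, 0, 0, 0, 0.5], [0, 0, 0, 0, 0, 0, 0.5], [0, 0, 0, 0, 0, 0, 0.5], [0, 0, 0, 0, 0, 0, 0.5]])

```text
time: 31.77
position: [0.5232, 0.3025, 0.1414]
tool_rot: [3.021, 0.86, -0.0]
ft_force: [0.1, -0.4, -2.0]
grip_width: 0.753
grip_force: 20.0
```

Run:
```python
from m import *
s=ctrl.get_state(); p=s['position']; print(p,s['joint_positions'].round(2))
for f in ('wrist','scene','side'):
    im,d,c=shot(f,f+'11'); P=cloud(d,c).reshape(-1,3); ok=d.reshape(-1)>0; P=P[ok]; hsv=cv2.cvtColor(im,cv2.COLOR_RGB2HSV).reshape(-1,3)[ok]
    o=P[(abs(hsv[:,0].astype(int)-16)<4)&(hsv[:,1]>130)]
    for q in clus(o,.12,.23,(.4,.65,.2,.42),60): print(f,'bowl',desc(q),np.percentile(q[:,2],1))
    for q in clus(P,.072,.09,(.3,.7,.15,.5),300): print(f,'wheel',desc(q))
```

```text
[0.52315292 0.30253989 0.14140066] [ 0.15  0.38 -0.89  1.61  0.31  1.29 -1.81]
wrist bowl n14417 c[528.2 302.7] wh[65.6 74.3] a66.9 circ[532.8 309.2] d86.0 zmed187.1 z98 205.8 0.15321640192455946
wrist wheel n28288 c[540.5 325. ] wh[139.6 178.9] a36.3 circ[524.9 313.3] d179.6 zmed79.2 z98 80.6
scene bowl n433 c[529.5 294.5] wh[52.9 78.5] a2.4 circ[519.3 294.1] d84.9 zmed181.2 z98 206.8 0.1522140716791299
scene wheel n2385 c[525.2 306.5] wh[177.5 173.2] a54.6 circ[523.4 310.1] d184.3 zmed80.3 z98 83.1
side wheel n6732 c[524.1 327.3] wh[148.5 179.1] a85.3 circ[522.8 311.9] d180.4 zmed80.0 z98 82.2
```

Request:
step_arm(targets=[[0, 0.4, 0, 0, 0, 0, 0.5], [0, 0.5, -1, 0, 0, 0, 0.5], [0, 0, -2, 0, 0, 0, 0.5], [0, 0, -1.5, 0, 0, 0, 0.5], [0, 0, -0.7, 0, 0, 0, 0.5]])

```text
time: 32.33
position: [0.5209, 0.3126, 0.0867]
tool_rot: [3.02, 0.865, -0.006]
ft_force: [-0.0, 0.2, -2.7]
grip_width: 0.749
grip_force: 20.0
```

Request:
step_arm(targets=[[0, 0, -0.5, 0, 0, 0, 0.5], [0, 0, -0.4, 0, 0, 0, 0.5], [0, 0, -0.3, 0, 0, 0, 0.5], [0, 0, 0, 0, 0, 0, 0.5], [0, 0, 0, 0, 0, 0, 0.5]])

```text
time: 32.75
position: [0.5228, 0.3132, 0.0781]
tool_rot: [-3.02, -0.864, -0.001]
ft_force: [0.3, -0.4, -2.2]
grip_width: 0.749
grip_force: 20.0
```

Request:
step_arm(targets=[[0, 0, 0, 0, 0, 0, 0.5], [0, 0, 0, 0, 0, 0, 0.5], [0, 0, 0, 0, 0, 0, 0.5], [0, 0, 0, 0, 0, 0, 0.5], [0, 0, 0, 0, 0, 0, 0.5]])

```text
time: 33.17
position: [0.5226, 0.313, 0.0778]
tool_rot: [3.02, 0.864, 0.0]
ft_force: [-0.7, 0.1, -1.9]
grip_width: 0.751
grip_force: 20.0
```

Request:
step_arm(targets=[[0, -0.2, -0.2, 0, 0, 0, 0.5], [0, 0, -0.2, 0, 0, 0, 0.5], [0, 0, 0, 0, 0, 0, 0.5], [0, 0, 0, 0, 0, 0, 0.5], [0, 0, 0, 0, 0, 0, 0.5]])

```text
time: 33.58
position: [0.5224, 0.3109, 0.0734]
tool_rot: [3.02, 0.864, -0.0]
ft_force: [1.0, 0.2, -2.6]
grip_width: 0.75
grip_force: 20.0
```

Request:
step_arm(targets=[[0, 0, 0, 0, 0, 0, 0.5], [0, 0, 0, 0, 0, 0, 0.98], [0, 0, 0, 0, 0, 0, 0.98], [0, 0, 0, 0, 0, 0, 0.98], [0, 0, 0, 0, 0, 0, 0.98]])

```text
time: 34.0
position: [0.5227, 0.3112, 0.0739]
tool_rot: [-3.02, -0.864, -0.001]
ft_force: [0.3, 0.2, 0.3]
grip_width: 0.946
grip_force: 0.0
```

Request:
step_arm(targets=[[0, 0, 0, 0, 0, 0, 0.98], [0, 0, 0.5, 0, 0, 0, 0.98], [0, 0, 1, 0, 0, 0, 0.98], [0, 0, 2, 0, 0, 0, 0.98], [0, 0, 3, 0, 0, 0, 0.98]])

```text
time: 34.42
position: [0.5211, 0.31, 0.1379]
tool_rot: [3.02, 0.864, -0.006]
ft_force: [1.9, -0.3, -0.2]
grip_width: 0.982
grip_force: 0.0
```

Request:
step_arm(targets=[[0, 0, 3, 0, 0, 0, 0.98], [0, 0, 2.5, 0, 0, 0, 0.98], [0, 0, 1.5, 0, 0, 0, 0.98], [0, 0, 0, 0, 0, 0, 0.98], [0, 0, 0, 0, 0, 0, 0.98]])

```text
time: 34.83
position: [0.5229, 0.3115, 0.2101]
tool_rot: [-3.02, -0.864, -0.004]
ft_force: [0.2, -0.6, 0.0]
grip_width: 0.98
grip_force: 0.0
```

Run:
```python
from m import *
s=ctrl.get_state(); p=s['position']; print(s['time'],p,s['tool_rot'],s['joint_positions'].round(2))
for f in ('wrist','scene','side'):
    im,d,c=shot(f,f+'12'); P=cloud(d,c).reshape(-1,3); ok=d.reshape(-1)>0; P=P[ok]; hsv=cv2.cvtColor(im,cv2.COLOR_RGB2HSV).reshape(-1,3)[ok]
    for q in clus(P,.13,.143,(.4,.65,.2,.42),60): print(f,'bowl',desc(q))
    for q in clus(P,.072,.09,(.3,.7,.15,.5),300): print(f,'wheel',desc(q))
    o=P[(abs(hsv[:,0].astype(int)-16)<3)&(hsv[:,1]>150)]
    for z0,bx,n in ((.161,(.45,.58,-.45,-.25),'round'),(.151,(.56,.7,-.45,-.25),'sq'),(.141,(.35,.47,-.45,-.25),'obl')):
        for q in clus(P,z0-.003,z0+.01,bx,60): print(f,n,desc(q))
```

```text
34.8333 [0.52287615 0.31147226 0.21005267] [-3.02034256 -0.86390971 -0.00388562] [ 0.14  0.35 -0.91  1.51  0.28  1.41 -1.8 ]
wrist bowl n1623 c[523.3 312.6] wh[65.  64.8] a77.3 circ[523.1 312.4] d65.8 zmed136.8 z98 138.4
wrist wheel n22631 c[524.7 313.2] wh[178.5 178.7] a62.1 circ[524.5 312.8] d180.0 zmed79.3 z98 87.0
scene bowl n213 c[522.6 307. ] wh[65.4 66.1] a81.1 circ[522.8 309.1] d70.4 zmed136.2 z98 140.2
scene wheel n1878 c[527.6 304.2] wh[178.4 172.3] a51.6 circ[523.3 307.7] d183.6 zmed80.3 z98 84.1
scene round n405 c[ 520.8 -335.5] wh[64.9 65.5] a59.9 circ[ 520.4 -336.2] d67.8 zmed166.6 z98 170.5
scene sq n521 c[ 628.8 -338.8] wh[62.1 64.7] a88.1 circ[ 628.6 -338.9] d85.8 zmed157.1 z98 160.2
scene obl n400 c[ 415.3 -329.6] wh[73.9 54.1] a88.4 circ[ 415.4 -329.6] d86.0 zmed146.3 z98 150.2
side bowl n354 c[518.7 319.1] wh[64.3 49.4] a14.6 circ[521.1 312. ] d65.8 zmed137.3 z98 139.7
side wheel n7029 c[521.8 321. ] wh[179.  160.6] a8.0 circ[523.  311.5] d180.6 zmed80.1 z98 87.7
side round n238 c[ 519.4 -331.3] wh[67.2 64.1] a85.6 circ[ 518.3 -331. ] d69.9 zmed165.2 z98 169.4
side sq n149 c[ 617.3 -333.3] wh[44.6 66.2] a1.0 circ[ 619.  -334.8] d74.1 zmed155.3 z98 159.5
side obl n219 c[ 413.9 -324.6] wh[78.3 47.6] a88.0 circ[ 413.8 -323.2] d84.9 zmed145.6 z98 149.0
```

Request:
step_arm(targets=[[0, -1.5, 0, 0, 0, 0, 0.98], [0, -2.5, 0, 0, 0, -2, 0.98], [0, -3.3, 0, 0, 0, -2, 0.98], [0, -3.5, 0, 0, 0, -2, 0.98], [0, -3.5, 0, 0, 0, -2, 0.98]])

```text
time: 35.4
position: [0.5214, 0.1665, 0.2072]
tool_rot: [-3.073, -0.65, 0.004]
ft_force: [0.6, -0.2, -0.7]
grip_width: 0.98
grip_force: 0.0
```

Request:
step_arm(targets=[[0, -3.5, 0, 0, 0, -2, 0.98], [0, -3.5, 0, 0, 0, -2, 0.98], [0, -3.5, 0, 0, 0, -2, 0.98], [0, -3.5, 0, 0, 0, -2, 0.98], [0, -3.5, 0, 0, 0, -2, 0.98]])

```text
time: 35.82
position: [0.5214, -0.0089, 0.2075]
tool_rot: [-3.119, -0.377, 0.003]
ft_force: [1.7, -0.3, -0.0]
grip_width: 0.981
grip_force: 0.0
```

Request:
step_arm(targets=[[0, -3.5, 0, 0, 0, -2, 0.98], [0, -3.5, 0, 0, 0, -2, 0.98], [0, -3.5, 0, 0, 0, -2, 0.98], [0, -3.5, 0, 0, 0, -2, 0.98], [0, -3.5, 0, 0, 0, -2, 0.98]])

```text
time: 36.23
position: [0.5214, -0.1836, 0.2073]
tool_rot: [-3.139, -0.104, 0.003]
ft_force: [0.5, 0.4, 0.3]
grip_width: 0.978
grip_force: 0.0
```

Request:
step_arm(targets=[[0, -3.5, 0, 0, 0, -2, 0.98], [0, -3.5, 0, 0, 0, -2, 0.98], [0, -3.0, 0, 0, 0, -1, 0.98], [0, -2, 0, 0, 0, 0, 0.98], [0, -1, 0, 0, 0, 0, 0.98]])

```text
time: 36.65
position: [0.5205, -0.3159, 0.2065]
tool_rot: [-3.141, 0.037, 0.005]
ft_force: [-0.2, 0.3, -0.2]
grip_width: 0.983
grip_force: 0.0
```

Request:
step_arm(targets=[[0, 0, 0, 0, 0, 0, 0.98], [0, 0, 0, 0, 0, 0, 0.98], [0, 0, 0, 0, 0, 0, 0.98], [0, 0, 0, 0, 0, 0, 0.98], [0, 0, 0, 0, 0, 0, 0.98]])

```text
time: 37.07
position: [0.523, -0.3102, 0.2089]
tool_rot: [3.141, -0.026, 0.0]
ft_force: [1.2, -0.7, -0.2]
grip_width: 0.975
grip_force: 0.0
```

Run:
```python
from m import *
s=ctrl.get_state(); p=s['position']; print(s['time'],p,s['tool_rot'],s['joint_positions'].round(2))
for f in ('wrist','scene'):
    im,d,c=shot(f,f+'13'); P=cloud(d,c).reshape(-1,3); ok=d.reshape(-1)>0; P=P[ok]
    for z0,bx,n in ((.161,(.45,.58,-.45,-.25),'round'),(.151,(.56,.7,-.45,-.25),'sq'),(.141,(.35,.47,-.45,-.25),'obl')):
        for q in clus(P,z0-.003,z0+.01,bx,60): print(f,n,desc(q))
```

```text
37.0667 [ 0.52302503 -0.31024747  0.20890802] [ 3.14139792e+00 -2.55788701e-02  4.84977556e-04] [ 0.9   0.26 -0.49  1.52  0.12  1.39 -1.19]
wrist round n2491 c[ 521.9 -332. ] wh[65. 65.] a58.8 circ[ 521.8 -331.9] d65.9 zmed166.7 z98 168.3
wrist sq n3646 c[ 630.  -335.2] wh[62.3 62.2] a88.1 circ[ 629.7 -334.6] d85.2 zmed156.7 z98 158.4
wrist obl n1044 c[ 402.9 -325.7] wh[73.7 21.7] a87.4 circ[ 402.7 -325.2] d74.8 zmed146.1 z98 148.1
wrist obl n160 c[ 440.3 -326.7] wh[72.1  1.9] a88.4 circ[ 439.8 -326.7] d72.1 zmed139.7 z98 142.0
scene round n407 c[ 520.9 -336.3] wh[66.1 64.6] a18.4 circ[ 521.1 -335.7] d68.2 zmed166.6 z98 170.2
scene sq n509 c[ 628.5 -338.8] wh[62.1 64.9] a87.8 circ[ 628.7 -338.7] d85.9 zmed157.2 z98 160.3
scene obl n393 c[ 416.2 -329.3] wh[73.9 51.1] a86.8 circ[ 416.9 -329.4] d83.2 zmed146.1 z98 150.3
```

Request:
step_arm(targets=[[-0.1, -1.1, 0, 0, 0, 0, 0.98], [0, -1.1, 0, 0, 0, 0, 0.98], [0, 0, 0, 0, 0, 0, 0.98], [0, 0, -1, 0, 0, 0, 0.98], [0, 0, -2, 0, 0, 0, 0.98]])

```text
time: 37.58
position: [0.523, -0.3351, 0.1802]
tool_rot: [3.139, -0.031, 0.007]
ft_force: [1.8, 0.5, 0.1]
grip_width: 0.98
grip_force: 0.0
```

Request:
step_arm(targets=[[0, 0, -2.5, 0, 0, 0, 0.98], [0, 0, -2.5, 0, 0, 0, 0.98], [0, 0, -2, 0, 0, 0, 0.98], [0, 0, -1, 0, 0, 0, 0.98], [0, 0, -0.3, 0, 0, 0, 0.98]])

```text
time: 38.0
position: [0.5199, -0.3329, 0.0927]
tool_rot: [-3.139, 0.03, 0.006]
ft_force: [0.4, -0.3, 0.4]
grip_width: 0.982
grip_force: 0.0
```

Request:
step_arm(targets=[[0, 0, 0, 0, 0, 0, 0.98], [0, 0, 0, 0, 0, 0, 0.98], [0, 0, 0, 0, 0, 0, 0.5], [0, 0, 0, 0, 0, 0, 0.5], [0, 0, 0, 0, 0, 0, 0.5]], force=25)

```text
time: 38.42
position: [0.5221, -0.3344, 0.0967]
tool_rot: [3.14, -0.03, 0.002]
ft_force: [0.1, 0.0, 0.3]
grip_width: 0.832
grip_force: 0.0
```

Request:
step_arm(targets=[[0, 0, 0, 0, 0, 0, 0.5], [0, 0, 0, 0, 0, 0, 0.5], [0, 0, 0, 0, 0, 0, 0.5], [0, 0, 0, 0, 0, 0, 0.5], [0, 0, 0, 0, 0, 0, 0.5]])

```text
time: 38.83
position: [0.5219, -0.334, 0.0962]
tool_rot: [3.141, -0.029, 0.001]
ft_force: [-1.6, 0.8, 3.6]
grip_width: 0.74
grip_force: 24.9
```

Request:
step_arm(targets=[[0, 0, 0.5, 0, 0, 0, 0.5], [0, 0, 1.5, 0, 0, 0, 0.5], [0, 0, 2.5, 0, 0, 0, 0.5], [0, 0, 2.5, 0, 0, 0, 0.5], [0, 0, 2, 0, 0, 0, 0.5]])

```text
time: 39.25
position: [0.5209, -0.334, 0.1861]
tool_rot: [-3.141, 0.03, 0.002]
ft_force: [0.5, -1.2, -3.8]
grip_width: 0.736
grip_force: 24.9
```

Request:
step_arm(targets=[[0.3, 1, 0, 0, 0, 0.4, 0.5], [0.5, 2, 0, 0, 0, 0.4, 0.5], [0.7, 2.6, 0, 0, 0, 0.4, 0.5], [0.7, 2.6, 0, 0, 0, 0.4, 0.5], [0.7, 2.6, 0, 0, 0, 0.4, 0.5]])

```text
time: 39.67
position: [0.5494, -0.2218, 0.1826]
tool_rot: [-3.138, -0.029, 0.006]
ft_force: [1.0, -0.2, -4.1]
grip_width: 0.739
grip_force: 24.9
```

Request:
step_arm(targets=[[0.7, 2.6, 0, 0, 0, 0.4, 0.5], [0.7, 2.6, 0, 0, 0, 0.4, 0.5], [0.7, 2.6, 0, 0, 0, 0.4, 0.5], [0.7, 2.6, 0, 0, 0, 0.4, 0.5], [0.7, 2.6, 0, 0, 0, 0.4, 0.5]])

```text
time: 40.08
position: [0.5837, -0.0919, 0.1827]
tool_rot: [-3.139, -0.085, 0.007]
ft_force: [-0.2, -0.1, -4.3]
grip_width: 0.737
grip_force: 24.9
```

Request:
step_arm(targets=[[0.7, 2.6, 0, 0, 0, 0.4, 0.5], [0.7, 2.6, 0, 0, 0, 0.4, 0.5], [0.7, 2.6, 0, 0, 0, 0.4, 0.5], [0.6, 2.6, 0, 0, 0, 0, 0.5], [0.3, 2.2, 0, 0, 0, 0, 0.5]])

```text
time: 40.5
position: [0.6134, 0.0349, 0.1827]
tool_rot: [-3.137, -0.119, 0.007]
ft_force: [0.5, 0.1, -3.6]
grip_width: 0.736
grip_force: 24.9
```

Request:
step_arm(targets=[[0, 0.8, 0, 0, 0, 0, 0.5], [0, 0, 0, 0, 0, 0, 0.5], [0, 0, 0, 0, 0, 0, 0.5], [0, 0, 0, 0, 0, 0, 0.5], [0, 0, 0, 0, 0, 0, 0.5]])

```text
time: 40.92
position: [0.6151, 0.0356, 0.1849]
tool_rot: [3.138, 0.108, -0.002]
ft_force: [0.1, -0.6, -4.6]
grip_width: 0.74
grip_force: 24.9
```

```bash
cat > meas.py <<'E'
from m import *
def ochre(im,d,c):
    P=cloud(d,c).reshape(-1,3); ok=d.reshape(-1)>0; hsv=cv2.cvtColor(im,cv2.COLOR_RGB2HSV).reshape(-1,3)[ok]; P=P[ok]
    return P,P[(abs(hsv[:,0].astype(int)-16)<4)&(hsv[:,1]>130)&(hsv[:,2]>80)]
def held(fn,top,h,rad=.06):
    s=ctrl.get_state(); p=s['position']; print(s['time'],p,s['tool_rot'])
    for f in ('wrist','scene','side'):
        im,d,c=shot(f,f+fn); P,o=ochre(im,d,c)
        bx=(p[0]-rad,p[0]+rad,p[1]-rad,p[1]+rad)
        for q in clus(o,top-.03,top+.01,bx,60): print(f,'top',desc(q))
        for q in clus(o,top-h-.005,top-h+.02,bx,30): print(f,' low',desc(q),np.percentile(q[:,2],2).round(4))
E
python3 -c "
from meas import *
held('14',.26,.15)"
```

```text
40.9167 [0.61513296 0.03564257 0.18493592] [ 3.13841308e+00  1.08252263e-01 -1.79539552e-03]
wrist top n9591 c[617.9  36.3] wh[61.5 66. ] a13.7 circ[616.1  34.3] d70.3 zmed251.7 z98 256.7
wrist  low n361 c[637.6  39.2] wh[20.1 60.4] a4.6 circ[627.6  38.4] d60.4 zmed120.0 z98 129.6 0.109
scene top n573 c[617.3  36.1] wh[56.3 66.7] a56.1 circ[614.7  34.2] d68.9 zmed245.9 z98 258.6
scene  low n212 c[631.7  26.4] wh[64. 28.] a68.5 circ[620.2  30.9] d64.1 zmed119.4 z98 129.5 0.108
side top n150 c[587.9  42.6] wh[52.2 15.8] a75.3 circ[594.4  40.9] d52.3 zmed243.7 z98 257.7
side  low n245 c[607.4  55.6] wh[65.1 30.1] a15.5 circ[611.4  41.2] d65.1 zmed119.7 z98 129.7 0.109
```

Request:
step_arm(targets=[[0.2, 0.7, 0, 0, 0, 0, 0.5], [0.3, 1, 0, 0, 0, 0, 0.5], [0.3, 0.9, 0, 0, 0, 0, 0.5], [0.1, 0.5, 0, 0, 0, 0, 0.5], [0, 0, 0, 0, 0, 0, 0.5]])

```text
time: 41.48
position: [0.6245, 0.0724, 0.1857]
tool_rot: [-3.137, -0.119, -0.0]
ft_force: [0.3, 0.4, -4.8]
grip_width: 0.735
grip_force: 24.9
```

Request:
step_arm(targets=[[0, 0, -1, 0, 0, 0, 0.5], [0, 0, -1.5, 0, 0, 0, 0.5], [0, 0, -1.5, 0, 0, 0, 0.5], [0, 0, -1, 0, 0, 0, 0.5], [0, 0, 0, 0, 0, 0, 0.5]])

```text
time: 41.9
position: [0.6224, 0.0678, 0.1322]
tool_rot: [3.139, 0.112, -0.009]
ft_force: [-1.3, -0.1, -5.2]
grip_width: 0.736
grip_force: 24.9
```

Request:
step_arm(targets=[[0, 0, -0.8, 0, 0, 0, 0.5], [0, 0, -0.8, 0, 0, 0, 0.5], [0, 0, -0.6, 0, 0, 0, 0.5], [0, 0, -0.5, 0, 0, 0, 0.5], [0, 0, -0.3, 0, 0, 0, 0.5]])

```text
time: 42.32
position: [0.6242, 0.0688, 0.1049]
tool_rot: [3.139, 0.113, -0.001]
ft_force: [0.1, -0.3, -3.7]
grip_width: 0.74
grip_force: 24.9
```

Request:
step_arm(targets=[[0, 0, 0, 0, 0, 0, 0.5], [0, 0, 0, 0, 0, 0, 0.5], [0, 0, 0, 0, 0, 0, 0.5], [0, 0, 0, 0, 0, 0, 0.5], [0, 0, 0, 0, 0, 0, 0.5]])

```text
time: 42.73
position: [0.6247, 0.069, 0.106]
tool_rot: [3.139, 0.113, 0.001]
ft_force: [0.3, 0.2, -3.6]
grip_width: 0.739
grip_force: 24.9
```

```bash
cat >> meas.py <<'E'
def low(fn,bx,zb=(.0155,.0245),zv=(.027,.045)):
    s=ctrl.get_state(); print(s['time'],s['position'],s['tool_rot'])
    for f in ('wrist','scene','side'):
        im,d,c=shot(f,f+fn); P,o=ochre(im,d,c)
        V=cv2.cvtColor(im,cv2.COLOR_RGB2HSV)[...,2].reshape(-1)[d.reshape(-1)>0]
        for q in clus(P[V<170],*zb,bx,40): print(f,'bat',desc(q))
        for q in clus(o,*zv,bx,30): print(f,' vase',desc(q))
E
python3 -c "
from meas import *
low('15',(.57,.68,.015,.12))"
```

```text
42.7333 [0.62473004 0.06901823 0.10598797] [3.13946271e+00 1.12821466e-01 1.03692748e-03]
wrist bat n1108 c[642.3  64.4] wh[76.9 41.3] a81.7 circ[626.4  66.6] d77.1 zmed19.1 z98 20.5
wrist  vase n259 c[647.1  72.2] wh[20.6 61. ] a3.8 circ[636.8  71.6] d61.0 zmed37.4 z98 44.8
scene bat n230 c[634.7  53.3] wh[76.6 47.5] a54.9 circ[628.7  56.3] d82.2 zmed20.1 z98 22.9
scene  vase n130 c[641.3  59.4] wh[63.6 26.3] a69.3 circ[629.4  63.9] d63.6 zmed37.7 z98 44.5
side bat n230 c[616.9  77.9] wh[76.2 52.1] a25.5 circ[621.9  67.2] d77.5 zmed19.8 z98 22.1
side  vase n150 c[613.4  88.8] wh[64.2 27. ] a24.4 circ[619.   76.5] d64.2 zmed37.6 z98 44.9
```

```bash
cat >> meas.py <<'E'
from scipy.optimize import least_squares
def circ(fn,bx,r,zv=(.027,.06)):
    for f in ('wrist','scene','side'):
        im,d,c=load(f+fn); P,o=ochre(im,d,c)
        for q in clus(o,*zv,bx,60):
            g=q[:,:2].mean(0)+ (q[:,:2].mean(0)-c[2][:2])/np.linalg.norm(q[:,:2].mean(0)-c[2][:2])*.02
            s=least_squares(lambda x:np.hypot(*(q[:,:2]-x).T)-r,g,loss='soft_l1',f_scale=.001); print(f,len(q),(s.x*1000).round(1),'rms',np.sqrt(np.mean(s.fun**2))*1000)
E
python3 -c "
from meas import *
circ('15',(.57,.68,.015,.12),.0328)"
```

```text
wrist 553 [624.3  70.7] rms 0.16819764647393262
scene 264 [621.5  66.8] rms 1.0408471172572167
side 299 [622.4  69.1] rms 0.8051749451819122
```

Request:
step_arm(targets=[[0.05, -0.2, 0, 0, 0, 0, 0.5], [0, -0.15, 0, 0, 0, 0, 0.5], [0, 0, -0.3, 0, 0, 0, 0.5], [0, 0, -0.3, 0, 0, 0, 0.5], [0, 0, -0.15, 0, 0, 0, 0.5]])

```text
time: 43.3
position: [0.625, 0.0654, 0.0982]
tool_rot: [3.139, 0.113, -0.0]
ft_force: [-2.4, -0.8, 6.4]
grip_width: 0.741
grip_force: 24.9
```

Request:
step_arm(targets=[[0, 0, 0, 0, 0, 0, 0.5], [0, 0, 0, 0, 0, 0, 0.5], [0, 0, 0, 0, 0, 0, 0.5], [0, 0, 0, 0, 0, 0, 0.5], [0, 0, 0, 0, 0, 0, 0.5]])

```text
time: 43.72
position: [0.625, 0.0654, 0.0982]
tool_rot: [3.139, 0.113, 0.0]
ft_force: [0.2, -0.9, -0.1]
grip_width: 0.74
grip_force: 24.9
```

Request:
step_arm(targets=[[0, 0, 0, 0, 0, 0, 0.98], [0, 0, 0, 0, 0, 0, 0.98], [0, 0, 0, 0, 0, 0, 0.98], [0, 0, 0, 0, 0, 0, 0.98], [0, 0, 0.3, 0, 0, 0, 0.98]])

```text
time: 44.13
position: [0.6247, 0.0655, 0.1008]
tool_rot: [-3.139, -0.113, 0.001]
ft_force: [-0.6, 0.6, -0.6]
grip_width: 0.96
grip_force: 0.0
```

Request:
step_arm(targets=[[0, 0, 1, 0, 0, 0, 0.98], [0, 0, 2.5, 0, 0, 0, 0.98], [0, 0, 3, 0, 0, 0, 0.98], [0, 0, 3, 0, 0, 0, 0.98], [0, 0, 1.7, 0, 0, 0, 0.98]])

```text
time: 44.55
position: [0.6264, 0.0661, 0.2179]
tool_rot: [-3.139, -0.113, -0.008]
ft_force: [1.2, -0.0, -0.1]
grip_width: 0.98
grip_force: 0.0
```

Request:
step_arm(targets=[[-0.5, -1.2, 0, 0, 0, 2, 0.98], [-1, -2, 0, 0, 0, 5, 0.98], [-1.5, -2.8, 0, 0, 0, 6, 0.98], [-1.5, -2.8, 0, 0, 0, 6, 0.98], [-1.5, -2.8, 0, 0, 0, 6, 0.98]])

```text
time: 44.97
position: [0.5645, -0.0512, 0.2141]
tool_rot: [3.038, 0.799, 0.002]
ft_force: [0.3, 0.2, -0.1]
grip_width: 0.979
grip_force: 0.0
```

Request:
step_arm(targets=[[-1.5, -2.8, 0, 0, 0, 6, 0.98], [-1.5, -2.8, 0, 0, 0, 6, 0.98], [-1.5, -2.8, 0, 0, 0, 6, 0.98], [-1.5, -2.8, 0, 0, 0, 6, 0.98], [-1.5, -2.8, 0, 0, 0, 6, 0.98]])

```text
time: 45.38
position: [0.4894, -0.1917, 0.2143]
tool_rot: [2.727, 1.556, 0.001]
ft_force: [0.5, 0.5, 0.2]
grip_width: 0.978
grip_force: 0.0
```

Request:
step_arm(targets=[[-1.5, -2.8, 0, 0, 0, 6, 0.98], [-1.5, -2.8, 0, 0, 0, 6, 0.98], [-1.5, -2.8, 0, 0, 0, 6, 0.98], [-1.3, -2.6, 0, 0, 0, 6, 0.98], [-0.5, -1, 0, 0, 0, 5, 0.98]])

```text
time: 45.8
position: [0.4242, -0.3154, 0.214]
tool_rot: [2.257, 2.182, -0.003]
ft_force: [0.8, -0.5, -0.5]
grip_width: 0.978
grip_force: 0.0
```

Request:
step_arm(targets=[[0, 0, 0, 0, 0, 0, 0.98], [0, 0, 0, 0, 0, 0, 0.98], [0, 0, 0, 0, 0, 0, 0.98], [0, 0, 0, 0, 0, 0, 0.98], [0, 0, 0, 0, 0, 0, 0.98]])

```text
time: 46.22
position: [0.428, -0.3091, 0.2134]
tool_rot: [2.255, 2.186, 0.0]
ft_force: [-0.2, 0.1, -0.1]
grip_width: 0.98
grip_force: 0.0
```

Run:
```python
from meas import *
s=ctrl.get_state(); p=s['position']; print(s['time'],p,s['tool_rot'],R.from_rotvec(s['tool_rot']).as_matrix()[:,1].round(3),s['joint_positions'].round(2))
for f in ('wrist','scene','side'):
    im,d,c=shot(f,f+'16'); P,o=ochre(im,d,c)
    for z0,bx,n in ((.168,(.55,.7,.0,.14),'round'),(.158,(.56,.7,-.45,-.25),'sq'),(.148,(.35,.47,-.45,-.25),'obl')):
        for q in clus(P,z0-.006,z0+.006,bx,60): print(f,n,desc(q))
```

```text
46.2167 [ 0.42796478 -0.30905469  0.21337226] [2.25529671e+00 2.18641032e+00 4.04923984e-04] [ 1.    -0.031  0.001] [ 1.1   0.08 -0.55  1.71  0.04  1.37  0.51]
wrist sq n2296 c[ 629.6 -333.4] wh[60.  63.2] a88.1 circ[ 629.4 -333.6] d84.6 zmed156.4 z98 158.2
wrist obl n1999 c[ 416.6 -325.5] wh[73.9 48. ] a88.4 circ[ 416.7 -325.6] d86.1 zmed146.8 z98 148.4
scene round n312 c[623.3  62.5] wh[64.2 64. ] a71.5 circ[623.8  63.4] d67.9 zmed168.6 z98 172.3
scene sq n424 c[ 628.6 -338.9] wh[61.8 64.3] a88.3 circ[ 629.1 -338.9] d84.3 zmed157.7 z98 160.3
scene obl n312 c[ 416.4 -329.8] wh[73.4 49.9] a88.3 circ[ 415.9 -329.9] d84.2 zmed147.3 z98 151.0
side round n387 c[622.   67.3] wh[64.  65.5] a13.1 circ[622.2  66.4] d67.6 zmed168.6 z98 171.5
side sq n195 c[ 627.3 -334.1] wh[67. 62.] a88.6 circ[ 627.2 -334.1] d85.0 zmed156.3 z98 159.6
side obl n172 c[ 414.1 -324.9] wh[77.4 47.8] a88.2 circ[ 415.4 -324. ] d82.1 zmed146.6 z98 149.6
```

Request:
step_arm(targets=[[-0.6, -0.9, 0, 0, 0, 0, 0.98], [-0.5, -0.8, 0, 0, 0, 0, 0.98], [0, 0, -1, 0, 0, 0, 0.98], [0, 0, -2, 0, 0, 0, 0.98], [0, 0, -2, 0, 0, 0, 0.98]])

```text
time: 46.78
position: [0.4158, -0.3286, 0.1624]
tool_rot: [2.259, 2.181, 0.0]
ft_force: [-0.6, -0.3, -1.0]
grip_width: 0.977
grip_force: 0.0
```

Request:
step_arm(targets=[[0, 0, -2.5, 0, 0, 0, 0.98], [0, 0, -2.5, 0, 0, 0, 0.98], [0, 0, -2, 0, 0, 0, 0.98], [0, 0, -1.2, 0, 0, 0, 0.98], [0, 0, -0.2, 0, 0, 0, 0.98]])

```text
time: 47.2
position: [0.4139, -0.3265, 0.076]
tool_rot: [-2.255, -2.18, 0.0]
ft_force: [-0.9, 0.6, 1.2]
grip_width: 0.982
grip_force: 0.0
```

Request:
step_arm(targets=[[0, 0, 0, 0, 0, 0, 0.98], [0, 0, 0, 0, 0, 0, 0.98], [0, 0, 0, 0, 0, 0, 0.3], [0, 0, 0, 0, 0, 0, 0.3], [0, 0, 0, 0, 0, 0, 0.3]], force=25)

```text
time: 47.62
position: [0.4165, -0.3281, 0.0801]
tool_rot: [2.256, 2.183, -0.0]
ft_force: [0.0, 0.2, 0.1]
grip_width: 0.834
grip_force: 0.0
```

Request:
step_arm(targets=[[0, 0, 0, 0, 0, 0, 0.3], [0, 0, 0, 0, 0, 0, 0.3], [0, 0, 0, 0, 0, 0, 0.3], [0, 0, 0, 0, 0, 0, 0.3], [0, 0, 0, 0, 0, 0, 0.3]])

```text
time: 48.03
position: [0.416, -0.3276, 0.0791]
tool_rot: [2.258, 2.184, 0.0]
ft_force: [0.2, -0.5, 0.8]
grip_width: 0.549
grip_force: 25.0
```

Request:
step_arm(targets=[[0, 0, 0.5, 0, 0, 0, 0.3], [0, 0, 1.5, 0, 0, 0, 0.3], [0, 0, 2.5, 0, 0, 0, 0.3], [0, 0, 2.5, 0, 0, 0, 0.3], [0, 0, 2, 0, 0, 0, 0.3]])

```text
time: 48.45
position: [0.4157, -0.3272, 0.1701]
tool_rot: [-2.257, -2.184, -0.0]
ft_force: [0.1, -0.2, -3.8]
grip_width: 0.551
grip_force: 25.0
```

Request:
step_arm(targets=[[0.5, 1, 0, 0, 0, 0.6, 0.3], [0.9, 1.8, 0, 0, 0, 0.6, 0.3], [1, 2.2, 0, 0, 0, 0.6, 0.3], [1, 2.2, 0, 0, 0, 0.6, 0.3], [1, 2.2, 0, 0, 0, 0.6, 0.3]])

```text
time: 48.87
position: [0.4594, -0.231, 0.1672]
tool_rot: [-2.196, -2.242, 0.0]
ft_force: [0.6, -0.0, -3.9]
grip_width: 0.553
grip_force: 25.0
```

Request:
step_arm(targets=[[1, 2.2, 0, 0, 0, 0.6, 0.3], [1, 2.2, 0, 0, 0, 0.6, 0.3], [1, 2.2, 0, 0, 0, 0.6, 0.3], [1, 2.2, 0, 0, 0, 0.6, 0.3], [1, 2.2, 0, 0, 0, 0.6, 0.3]])

```text
time: 49.28
position: [0.5092, -0.121, 0.1672]
tool_rot: [-2.136, -2.3, 0.001]
ft_force: [-0.3, 0.1, -4.3]
grip_width: 0.549
grip_force: 25.0
```

Request:
step_arm(targets=[[1, 2.2, 0, 0, 0, 0.6, 0.3], [1, 2.2, 0, 0, 0, 0.6, 0.3], [1, 2.2, 0, 0, 0, 0.6, 0.3], [0.9, 2.1, 0, 0, 0, 0, 0.3], [0.5, 1.2, 0, 0, 0, 0, 0.3]])

```text
time: 49.7
position: [0.5534, -0.0197, 0.1673]
tool_rot: [-2.096, -2.335, -0.001]
ft_force: [0.1, 0.2, -2.9]
grip_width: 0.553
grip_force: 25.0
```

Request:
step_arm(targets=[[0, 0.3, 0, 0, 0, 0, 0.3], [0, 0, 0, 0, 0, 0, 0.3], [0, 0, 0, 0, 0, 0, 0.3], [0, 0, 0, 0, 0, 0, 0.3], [0, 0, 0, 0, 0, 0, 0.3]])

```text
time: 50.12
position: [0.5535, -0.0232, 0.1688]
tool_rot: [2.106, 2.331, -0.001]
ft_force: [0.0, 0.1, -4.9]
grip_width: 0.548
grip_force: 25.0
```

Request:
step_arm(targets=[[0.1, 0.15, 0, 0, 0, 0.3, 0.3], [0, 0, -1, 0, 0, 0, 0.3], [0, 0, -1.8, 0, 0, 0, 0.3], [0, 0, -1.8, 0, 0, 0, 0.3], [0, 0, -1.2, 0, 0, 0, 0.3]])

```text
time: 50.53
position: [0.5538, -0.0205, 0.1088]
tool_rot: [-2.097, -2.337, 0.002]
ft_force: [0.7, 0.1, -3.7]
grip_width: 0.544
grip_force: 25.0
```

Request:
step_arm(targets=[[0, 0, -0.8, 0, 0, 0, 0.3], [0, 0, -0.7, 0, 0, 0, 0.3], [0, 0, -0.6, 0, 0, 0, 0.3], [0, 0, 0, 0, 0, 0, 0.3], [0, 0, 0, 0, 0, 0, 0.3]])

```text
time: 50.95
position: [0.5552, -0.02, 0.0903]
tool_rot: [2.098, 2.338, 0.0]
ft_force: [0.2, -0.0, -4.2]
grip_width: 0.542
grip_force: 25.0
```

Request:
step_arm(targets=[[0, 0, 0, 0, 0, 0, 0.3], [0, 0, 0, 0, 0, 0, 0.3], [0, 0, 0, 0, 0, 0, 0.3], [0, 0, 0, 0, 0, 0, 0.3], [0, 0, 0, 0, 0, 0, 0.3]])

```text
time: 51.37
position: [0.5551, -0.0201, 0.0903]
tool_rot: [2.097, 2.338, 0.0]
ft_force: [-0.6, -0.0, -4.7]
grip_width: 0.549
grip_force: 25.0
```

```bash
python3 -c "
from meas import *
low('17',(.5,.61,-.09,.05),zv=(.03,.055))
s=ctrl.get_state()['position']
for f in ('wrist','scene','side'):
    P,o=ochre(*load(f+'17'))
    for q in clus(o,.135,.165,(.48,.62,-.09,.05),60): print(f,'top',desc(q), 'x',np.percentile(q[:,0],[1,99]).round(4),'y',np.percentile(q[:,1],[1,99]).round(4))
"
```

```text
51.3667 [ 0.55511636 -0.02010057  0.09033847] [2.09748481e+00 2.33817255e+00 2.95052518e-04]
wrist bat n801 c[550.6  14.8] wh[59.6 18.9] a9.3 circ[550.8  13.6] d61.4 zmed19.0 z98 20.5
wrist bat n273 c[600.3  41.6] wh[ 7.1 26.3] a46.3 circ[599.9  41.1] d26.3 zmed19.0 z98 22.7
wrist  vase n472 c[551.6  17.5] wh[47.8  2.3] a6.3 circ[551.6  17.8] d47.8 zmed43.3 z98 54.4
wrist  vase n1196 c[558.  -41.9] wh[36.1 19.3] a6.3 circ[558.  -41.9] d40.8 zmed36.1 z98 54.3
wrist  vase n84 c[602.9  43.2] wh[ 1.5 18. ] a46.6 circ[603.4  43.7] d18.0 zmed43.8 z98 53.8
scene bat n265 c[554.4 -24.1] wh[60.2 86. ] a5.5 circ[553.8 -23.9] d101.0 zmed20.2 z98 22.9
scene bat n42 c[604.7 -75.3] wh[28.9 10.4] a89.9 circ[605.1 -75.3] d29.0 zmed20.5 z98 22.2
scene  vase n272 c[572.1 -30.8] wh[83.2 39.8] a65.0 circ[555.7 -23.1] d83.3 zmed42.4 z98 54.5
side bat n242 c[552.  -19.7] wh[59.8 88. ] a6.0 circ[551.  -19.7] d102.1 zmed19.8 z98 22.3
side bat n47 c[605.2 -73. ] wh[10.2 33.9] a3.8 circ[603.4 -73.1] d34.5 zmed19.5 z98 22.0
side  vase n187 c[544.8  12.9] wh[54.8 24. ] a31.7 circ[550.    4.3] d54.9 zmed42.9 z98 54.8
wrist top n9229 c[555.2 -16.4] wh[48.3 71.7] a6.5 circ[555.2 -15.5] d82.2 zmed154.5 z98 159.1 x [0.5294 0.5796] y [-0.0514  0.0206]
wrist top n575 c[605.1  43.3] wh[ 6. 21.] a67.2 circ[606.3  45.9] d21.0 zmed152.4 z98 164.7 x [0.5968 0.6084] y [0.0388 0.0499]
scene top n285 c[557.6 -45.3] wh[52.5 31.8] a0.7 circ[559.2 -44.8] d57.0 zmed150.5 z98 161.0 x [0.533  0.5817] y [-0.0612 -0.0294]
side top n472 c[554.5 -16.6] wh[52.4 73. ] a6.4 circ[553.1 -15.9] d82.3 zmed149.5 z98 160.1 x [0.5262 0.576 ] y [-0.0533  0.0202]
side top n78 c[610.2  42.5] wh[ 4.1 20.8] a62.0 circ[610.9  43.7] d20.8 zmed151.7 z98 164.4 x [0.6022 0.6198] y [0.0377 0.0486]
```

Request:
step_arm(targets=[[0, -0.1, -0.2, 0, 0, 0, 0.3], [0, 0, -0.3, 0, 0, 0, 0.3], [0, 0, -0.25, 0, 0, 0, 0.3], [0, 0, -0.1, 0, 0, 0, 0.3], [0, 0, 0, 0, 0, 0, 0.3]])

```text
time: 51.93
position: [0.5548, -0.021, 0.0813]
tool_rot: [-2.097, -2.338, 0.0]
ft_force: [-0.5, -0.0, -3.6]
grip_width: 0.55
grip_force: 25.0
```

Request:
step_arm(targets=[[0, 0, 0, 0, 0, 0, 0.3], [0, 0, 0, 0, 0, 0, 0.3], [0, 0, 0, 0, 0, 0, 0.3], [0, 0, 0, 0, 0, 0, 0.3], [0, 0, 0, 0, 0, 0, 0.3]])

```text
time: 52.35
position: [0.555, -0.021, 0.0816]
tool_rot: [2.098, 2.339, 0.0]
ft_force: [0.8, -0.2, -4.1]
grip_width: 0.552
grip_force: 25.0
```

Request:
step_arm(targets=[[0, 0, -0.06, 0, 0, 0, 0.3], [0, 0, 0, 0, 0, 0, 0.3], [0, 0, 0, 0, 0, 0, 0.9], [0, 0, 0, 0, 0, 0, 0.9], [0, 0, 0, 0, 0, 0, 0.9]])

```text
time: 52.77
position: [0.5556, -0.021, 0.0816]
tool_rot: [2.097, 2.338, 0.001]
ft_force: [-0.1, -0.3, -0.1]
grip_width: 0.693
grip_force: 0.0
```

Request:
step_arm(targets=[[0, 0, 0, 0, 0, 0, 0.9], [0, 0, 0, 0, 0, 0, 0.9], [0, 0, 1, 0, 0, 0, 0.9], [0, 0, 2, 0, 0, 0, 0.9], [0, 0, 3, 0, 0, 0, 0.9]])

```text
time: 53.18
position: [0.553, -0.021, 0.14]
tool_rot: [-2.095, -2.336, 0.004]
ft_force: [-0.4, -0.7, 0.4]
grip_width: 0.893
grip_force: 0.0
```

Request:
step_arm(targets=[[0, 0, 3, 0, 0, 0, 0.98], [0, 0, 2.7, 0, 0, 0, 0.98], [0, 0, 1.2, 0, 0, 0, 0.98], [0, 0, 0, 0, 0, 0, 0.98], [0, 0, 0, 0, 0, 0, 0.98]])

```text
time: 53.6
position: [0.5551, -0.0211, 0.2102]
tool_rot: [2.097, 2.338, 0.0]
ft_force: [-1.0, 0.6, -0.9]
grip_width: 0.979
grip_force: 0.0
```

Request:
step_arm(targets=[[0.2, -1, 0, 0, 0, -4, 0.98], [0.5, -2, 0, 0, 0, -6.5, 0.98], [0.5, -2.2, 0, 0, 0, -6.8, 0.98], [0.5, -2.2, 0, 0, 0, -6.8, 0.98], [0.5, -2.2, 0, 0, 0, -6.8, 0.98]])

```text
time: 54.02
position: [0.5758, -0.1179, 0.2076]
tool_rot: [-2.647, -1.687, 0.004]
ft_force: [0.1, -0.7, 0.2]
grip_width: 0.976
grip_force: 0.0
```

Request:
step_arm(targets=[[0.5, -2.2, 0, 0, 0, -6.8, 0.98], [0.5, -2.2, 0, 0, 0, -6.8, 0.98], [0.5, -2.2, 0, 0, 0, -6.8, 0.98], [0.5, -2.2, 0, 0, 0, -6.8, 0.98], [0.5, -2.2, 0, 0, 0, -6.8, 0.98]])

```text
time: 54.43
position: [0.6008, -0.2278, 0.2072]
tool_rot: [-3.025, -0.839, 0.005]
ft_force: [0.4, 0.9, 0.4]
grip_width: 0.982
grip_force: 0.0
```

Request:
step_arm(targets=[[0.5, -2.2, 0, 0, 0, -6.8, 0.98], [0.5, -2.2, 0, 0, 0, -6.8, 0.98], [0.5, -2.2, 0, 0, 0, -6.8, 0.98], [0.5, -2.2, 0, 0, 0, -6.8, 0.98], [0.5, -2, 0, 0, 0, -6, 0.98]])

```text
time: 54.85
position: [0.6258, -0.3362, 0.2068]
tool_rot: [-3.14, 0.061, 0.007]
ft_force: [0.1, -0.4, -0.1]
grip_width: 0.982
grip_force: 0.0
```

Request:
step_arm(targets=[[0.2, -1, 0, 0, 0, 0, 0.98], [0, 0, 0, 0, 0, 0, 0.98], [0, 0, 0, 0, 0, 0, 0.98], [0, 0, 0, 0, 0, 0, 0.98], [0, 0, 0, 0, 0, 0, 0.98]])

```text
time: 55.27
position: [0.6293, -0.3428, 0.21]
tool_rot: [-3.14, 0.046, 0.0]
ft_force: [0.6, 0.4, 0.3]
grip_width: 0.981
grip_force: 0.0
```

Run:
```python
from meas import *
s=ctrl.get_state(); p=s['position']; print(s['time'],p,s['tool_rot'],R.from_rotvec(s['tool_rot']).as_matrix()[:,1].round(3),s['joint_positions'].round(2))
for f in ('wrist','scene','side'):
    im,d,c=shot(f,f+'18'); P,o=ochre(im,d,c)
    for z0,bx,n in ((.168,(.55,.7,.0,.14),'round'),(.158,(.56,.7,-.45,-.25),'sq'),(.148,(.5,.61,-.08,.04),'obl')):
        for q in clus(P,z0-.006,z0+.006,bx,60): print(f,n,desc(q))
```

```text
55.2667 [ 0.62928766 -0.34280574  0.21004773] [-3.14025903e+00  4.58808371e-02  6.36484110e-05] [-0.029 -1.    -0.001] [ 0.73  0.49 -0.41  1.22  0.19  1.47 -1.25]
wrist sq n2423 c[ 630.2 -335.2] wh[62.  61.9] a88.0 circ[ 630.3 -335.1] d85.4 zmed156.7 z98 158.3
scene round n317 c[623.6  62.4] wh[64.5 66. ] a71.6 circ[623.2  63.1] d67.6 zmed168.9 z98 172.1
scene sq n425 c[ 628.7 -338.9] wh[62.  65.5] a88.4 circ[ 627.7 -338.5] d87.3 zmed157.8 z98 160.7
scene obl n356 c[553.2 -24.1] wh[53.1 75. ] a8.1 circ[554.4 -23.8] d85.8 zmed148.7 z98 152.3
side round n385 c[622.5  66.4] wh[64.5 65.9] a40.9 circ[622.9  66.8] d68.5 zmed168.7 z98 171.2
side sq n185 c[ 627.3 -334.7] wh[63.8 62.3] a88.5 circ[ 627.3 -334.1] d84.2 zmed156.5 z98 159.5
side obl n322 c[552.8 -18.5] wh[48.2 73.8] a5.7 circ[552.3 -18.7] d84.4 zmed148.7 z98 151.3
```

Request:
step_arm(targets=[[0, 0.65, 0, 0, 0, 0, 0.98], [0, 0, -1, 0, 0, 0, 0.98], [0, 0, -2, 0, 0, 0, 0.98], [0, 0, -2, 0, 0, 0, 0.98], [0, 0, -2, 0, 0, 0, 0.98]])

```text
time: 55.83
position: [0.6289, -0.3379, 0.1388]
tool_rot: [3.141, -0.05, 0.0]
ft_force: [0.2, -0.2, 0.3]
grip_width: 0.976
grip_force: 0.0
```

Request:
step_arm(targets=[[0, 0, -2, 0, 0, 0, 0.98], [0, 0, -1.7, 0, 0, 0, 0.98], [0, 0, -1.2, 0, 0, 0, 0.98], [0, 0, -0.4, 0, 0, 0, 0.98], [0, 0, 0, 0, 0, 0, 0.98]])

```text
time: 56.25
position: [0.6282, -0.3379, 0.0855]
tool_rot: [-3.14, 0.051, 0.003]
ft_force: [-1.0, 0.7, -0.1]
grip_width: 0.983
grip_force: 0.0
```

Request:
step_arm(targets=[[0, 0, 0, 0, 0, 0, 0.98], [0, 0, 0, 0, 0, 0, 0.98], [0, 0, 0, 0, 0, 0, 0.4], [0, 0, 0, 0, 0, 0, 0.4], [0, 0, 0, 0, 0, 0, 0.4]], force=25)

```text
time: 56.67
position: [0.6294, -0.3387, 0.0878]
tool_rot: [3.14, -0.052, 0.002]
ft_force: [-0.5, 0.4, 0.1]
grip_width: 0.831
grip_force: 0.0
```

Request:
step_arm(targets=[[0, 0, 0, 0, 0, 0, 0.4], [0, 0, 0, 0, 0, 0, 0.4], [0, 0, 0, 0, 0, 0, 0.4], [0, 0, 0, 0, 0, 0, 0.4], [0, 0, 0, 0, 0, 0, 0.4]])

```text
time: 57.08
position: [0.6293, -0.3381, 0.0873]
tool_rot: [-3.141, 0.051, -0.001]
ft_force: [-0.9, 2.3, 1.2]
grip_width: 0.711
grip_force: 24.9
```

Request:
step_arm(targets=[[0, 0, 0.5, 0, 0, 0, 0.4], [0, 0, 1.5, 0, 0, 0, 0.4], [0, 0, 2.5, 0, 0, 0, 0.4], [0, 0, 2.5, 0, 0, 0, 0.4], [0, 0, 2, 0, 0, 0, 0.4]])

```text
time: 57.5
position: [0.6284, -0.3391, 0.1776]
tool_rot: [3.141, -0.052, -0.002]
ft_force: [-0.3, -0.2, -3.5]
grip_width: 0.714
grip_force: 24.9
```

Request:
step_arm(targets=[[0.1, 1, 0, 0, 0, 0.6, 0.4], [0.1, 1.8, 0, 0, 0, 0.6, 0.4], [0.1, 2.2, 0, 0, 0, 0.6, 0.4], [0.1, 2.2, 0, 0, 0, 0.6, 0.4], [0.1, 2.2, 0, 0, 0, 0.6, 0.4]])

```text
time: 57.92
position: [0.6328, -0.2406, 0.1745]
tool_rot: [-3.139, -0.035, 0.006]
ft_force: [-0.4, -0.4, -3.7]
grip_width: 0.713
grip_force: 24.9
```

Request:
step_arm(targets=[[0.1, 2.2, 0, 0, 0, 0.6, 0.4], [0.1, 2.2, 0, 0, 0, 0.6, 0.4], [0.1, 2.2, 0, 0, 0, 0.6, 0.4], [0.1, 2.2, 0, 0, 0, 0.6, 0.4], [0.1, 2.2, 0, 0, 0, 0.6, 0.4]])

```text
time: 58.33
position: [0.639, -0.1322, 0.1771]
tool_rot: [3.139, 0.115, 0.0]
ft_force: [0.3, -1.2, -3.2]
grip_width: 0.716
grip_force: 24.9
```

Request:
step_arm(targets=[[0.1, 1.8, 0, 0, 0, 0.6, 0.4], [0.1, 1.2, 0, 0, 0, 0.6, 0.4], [0, 0.6, 0, 0, 0, 0.6, 0.4], [0, 0, 0, 0, 0, 0, 0.4], [0, 0, 0, 0, 0, 0, 0.4]])

```text
time: 58.75
position: [0.641, -0.0998, 0.1769]
tool_rot: [3.136, 0.161, -0.0]
ft_force: [1.0, -0.1, -3.8]
grip_width: 0.711
grip_force: 24.9
```

Request:
step_arm(targets=[[0, 0, 0, 0, 0, 0, 0.4], [0, 0, 0, 0, 0, 0, 0.4], [0, 0, 0, 0, 0, 0, 0.4], [0, 0, 0, 0, 0, 0, 0.4], [0, 0, 0, 0, 0, 0, 0.4]])

```text
time: 59.17
position: [0.6409, -0.0991, 0.177]
tool_rot: [3.137, 0.161, -0.0]
ft_force: [0.1, 0.5, -3.9]
grip_width: 0.71
grip_force: 24.9
```

Request:
step_arm(targets=[[0, 0.4, 0, 0, 0, 0, 0.4], [0, 0.5, -0.5, 0, 0, 0, 0.4], [0, 0, -1.5, 0, 0, 0, 0.4], [0, 0, -1.8, 0, 0, 0, 0.4], [0, 0, -1.5, 0, 0, 0, 0.4]])

```text
time: 59.58
position: [0.6407, -0.0884, 0.1229]
tool_rot: [-3.137, -0.164, 0.0]
ft_force: [0.3, -0.2, -4.2]
grip_width: 0.706
grip_force: 24.9
```

Request:
step_arm(targets=[[0, 0, -1, 0, 0, 0, 0.4], [0, 0, -0.8, 0, 0, 0, 0.4], [0, 0, -0.6, 0, 0, 0, 0.4], [0, 0, -0.2, 0, 0, 0, 0.4], [0, 0, 0, 0, 0, 0, 0.4]])

```text
time: 60.0
position: [0.641, -0.0894, 0.0978]
tool_rot: [-3.137, -0.162, 0.0]
ft_force: [0.8, -0.4, -3.8]
grip_width: 0.707
grip_force: 24.9
```

Request:
step_arm(targets=[[0, 0, 0, 0, 0, 0, 0.4], [0, 0, 0, 0, 0, 0, 0.4], [0, 0, 0, 0, 0, 0, 0.4], [0, 0, 0, 0, 0, 0, 0.4], [0, 0, 0, 0, 0, 0, 0.4]])

```text
time: 60.42
position: [0.6411, -0.0896, 0.0983]
tool_rot: [3.137, 0.162, 0.001]
ft_force: [-0.0, -0.1, -3.4]
grip_width: 0.712
grip_force: 24.9
```

```bash
python3 -c "
from meas import *
bx=(.585,.70,-.15,-.035)
low('19',bx,zv=(.03,.055))
for f in ('wrist','scene','side'):
    P,o=ochre(*load(f+'19'))
    for q in clus(o,.13,.175,bx,60): print(f,'top',desc(q))
"
```

```text
60.4167 [ 0.64114763 -0.08960155  0.09834498] [3.13717498e+00 1.61923148e-01 7.48543896e-04]
wrist bat n688 c[ 664.9 -148.3] wh[71.5  9.9] a5.9 circ[ 664.5 -144.5] d71.5 zmed20.8 z98 22.5
wrist bat n957 c[668.8 -87.1] wh[21.1 73.3] a4.5 circ[667.6 -87.3] d75.6 zmed19.2 z98 20.5
wrist  vase n565 c[672.3 -84. ] wh[ 1.1 61. ] a5.9 circ[672.2 -84. ] d61.0 zmed43.4 z98 54.2
scene bat n318 c[642.  -94.7] wh[71.8 74.2] a6.4 circ[643.  -94.2] d99.2 zmed20.1 z98 23.1
scene  vase n276 c[ 658.2 -103.7] wh[84.8 43.6] a52.0 circ[642.1 -91. ] d84.8 zmed43.3 z98 54.7
side bat n106 c[618.3 -88.2] wh[30.9 68. ] a10.5 circ[617.4 -88.4] d71.9 zmed19.8 z98 22.3
side  vase n106 c[619.1 -90.7] wh[22.5 66.2] a4.7 circ[617.5 -90.9] d67.8 zmed41.6 z98 54.7
wrist top n13403 c[644.4 -91.4] wh[59.3 68.9] a6.1 circ[643.4 -87.8] d84.4 zmed162.1 z98 169.2
scene top n840 c[640.8 -94. ] wh[64.4 76.3] a6.7 circ[640.5 -91.9] d86.2 zmed153.3 z98 171.0
side top n168 c[610.3 -88.5] wh[64.1 19.2] a78.5 circ[615.  -89.5] d64.5 zmed146.4 z98 169.4
side top n70 c[657.6 -56.8] wh[17.3  5.1] a4.6 circ[657.6 -56.8] d17.3 zmed141.6 z98 152.2
```

Request:
step_arm(targets=[[0.05, -0.2, -0.2, 0, 0, 0, 0.4], [0, 0, -0.3, 0, 0, 0, 0.4], [0, 0, -0.25, 0, 0, 0, 0.4], [0, 0, -0.1, 0, 0, 0, 0.4], [0, 0, 0, 0, 0, 0, 0.4]])

```text
time: 60.98
position: [0.6414, -0.0915, 0.0893]
tool_rot: [3.137, 0.162, -0.0]
ft_force: [-0.4, 0.0, -3.9]
grip_width: 0.711
grip_force: 24.9
```

Request:
step_arm(targets=[[0, 0, -0.05, 0, 0, 0, 0.4], [0, 0, 0, 0, 0, 0, 0.4], [0, 0, 0, 0, 0, 0, 0.4], [0, 0, 0, 0, 0, 0, 0.4], [0, 0, 0, 0, 0, 0, 0.4]])

```text
time: 61.4
position: [0.6415, -0.0915, 0.0892]
tool_rot: [3.137, 0.162, 0.0]
ft_force: [-1.4, 0.4, -0.2]
grip_width: 0.707
grip_force: 24.9
```

Touching down on the bat; release, rise and check everything.

Request:
step_arm(targets=[[0, 0, 0, 0, 0, 0, 0.98], [0, 0, 0, 0, 0, 0, 0.98], [0, 0, 0, 0, 0, 0, 0.98], [0, 0, 0, 0, 0, 0, 0.98], [0, 0, 0.3, 0, 0, 0, 0.98]])

```text
time: 61.82
position: [0.6412, -0.0916, 0.0916]
tool_rot: [-3.137, -0.162, 0.001]
ft_force: [-0.6, -0.6, -0.5]
grip_width: 0.953
grip_force: 0.0
```

Request:
step_arm(targets=[[0, 0, 1, 0, 0, 0, 0.98], [0, 0, 2, 0, 0, 0, 0.98], [0, 0, 3, 0, 0, 0, 0.98], [0, 0, 3, 0, 0, 0, 0.98], [0, 0, 3, 0, 0, 0, 0.98]])

```text
time: 62.23
position: [0.6414, -0.0915, 0.2143]
tool_rot: [3.137, 0.162, 0.001]
ft_force: [0.3, -0.3, 0.5]
grip_width: 0.983
grip_force: 0.0
```

Request:
step_arm(targets=[[-1, -1, 1.5, 0, 0, 0, 0.98], [-1.5, -1.5, 0, 0, 0, 0, 0.98], [-1, -1, 0, 0, 0, 0, 0.98], [0, 0, 0, 0, 0, 0, 0.98], [0, 0, 0, 0, 0, 0, 0.98]])

```text
time: 62.65
position: [0.6052, -0.1283, 0.2263]
tool_rot: [3.137, 0.157, -0.002]
ft_force: [-0.1, 0.2, 0.8]
grip_width: 0.981
grip_force: 0.0
```

Run:
```python
from meas import *
s=ctrl.get_state(); print(s['time'],s['position'])
for f in ('wrist','scene','side'):
    im,d,c=shot(f,f+'20'); P,o=ochre(im,d,c)
    for z0,bx,n in ((.168,(.55,.7,.0,.14),'round'),(.158,(.56,.7,-.16,-.03),'sq'),(.148,(.5,.61,-.08,.04),'obl'),(.137,(.4,.6,.2,.4),'bowl')):
        for q in clus(P,z0-.006,z0+.006,bx,60): print(f,n,desc(q))
```

```text
62.65 [ 0.60516599 -0.12830106  0.22625641]
wrist round n2972 c[624.4  66.3] wh[65.6 65.3] a76.6 circ[624.   66.6] d67.0 zmed168.4 z98 170.2
wrist sq n2515 c[642.1 -88.9] wh[61.4 61.8] a5.8 circ[642.  -89.2] d84.8 zmed158.7 z98 160.4
wrist obl n1759 c[555.2 -19.8] wh[48.5 74.3] a6.2 circ[557.8 -19.4] d84.1 zmed148.4 z98 150.3
scene round n309 c[622.7  63.1] wh[65.7 64.9] a2.0 circ[622.1  63.7] d69.7 zmed168.9 z98 172.1
scene sq n409 c[641.5 -93.2] wh[65.8 62.1] a5.9 circ[640.9 -93.3] d83.2 zmed159.0 z98 162.0
scene obl n352 c[553.9 -23.7] wh[51.5 75. ] a8.2 circ[554.6 -24.1] d86.2 zmed148.7 z98 152.2
scene bowl n202 c[521.6 307.6] wh[64.2 65.5] a72.7 circ[521.  307.2] d68.0 zmed136.5 z98 139.6
side round n386 c[622.   66.4] wh[64.5 64.7] a6.8 circ[621.5  66.1] d67.6 zmed168.6 z98 171.3
side sq n314 c[639.1 -89.4] wh[62.6 65.1] a4.4 circ[639.5 -89.5] d86.0 zmed158.4 z98 161.5
side obl n324 c[553.  -19.4] wh[48.2 76.3] a6.1 circ[551.5 -19.7] d86.4 zmed148.6 z98 151.2
side bowl n520 c[521.1 312. ] wh[64.5 64.6] a5.5 circ[521.5 311. ] d67.1 zmed137.3 z98 139.7
```

View pics/scene20.png

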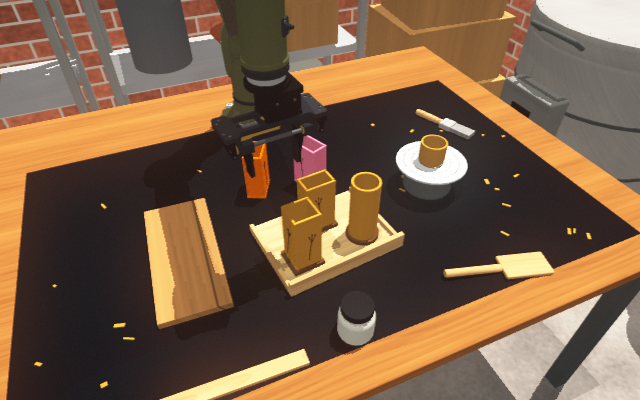

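The final picture shows the bowl centred on the wheel (432,150) and the vases upright on their bats: square (302,235), oblong (316,200), round (365,208). Measured offsets are within about 2 mm and the gripper is clear, so I hand in.

```bash
python3 -c "
from bench import ctrl
print(ctrl.close_job())"
```

```text
the job is handed in; nothing more can be done
None
```

The job is handed in, but no verdict came back: at the last camera check the bowl stood within about 3 mm of the wheel's centre, all three vases stood upright and lined up within about 2 mm of their own bats' centres, and the gripper was clear at 63 s of the 144 s allowed.

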